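# Transfer a hung ring carrier to the drying spindle with a lifting fork

### The job

The cleaned white ring carrier hangs by its wire bail on the hook of the draining stand. Pick up the blue-handled lifting fork, use it to lift the carrier up and off the hook by its bail, lower the carrier gently over the upright shaft of the drying spindle until it sits fully down, then draw the fork out and lay it flat on the bench, let go. Do not touch the clean carrier with the gripper or arm, and leave the measuring cylinder, the jar and the beaker standing where they are.

Things in the scene. Friction and masses are not known exactly. Their poses are not given: they have to be found in the camera images.
- fork: Lifting fork, 193 mm long, 160 g, lying flat. Blue handle 100 x 20 x 36 mm (long, wide, high), to be gripped across its 20 mm; origin at the centre of the handle's underside, +x towards the prongs, z up. Two parallel 8 mm steel prongs at y +-24 mm (40 mm free gap) run from x 66 to 142 mm; behind x 66 they converge into the handle.
- saddle (a point): On the fork, x 110, z 28 mm in its frame: the centre of a bail bar lying in the prongs' V saddles, which centre it. Prong centre lines: x 66 z 22, rising to x 88 z 30, falling to x 110 z 20, rising to the tip at x 138 z 34; prong radius 4 mm, so a bar must be above z 41 mm (its centre) to pass over the tips.
- carrier: White ring carrier, 130 g, with six amber glass plates and a rigid steel wire bail. Origin at the centre of its underside, z up. Ring 80 mm wide; hub 30 mm high with a 27 mm through bore; plates reach z 31 mm. The bail is a fixed arch in the y-z plane, 96 mm wide, of 6 mm wire; the space under it is open. It starts hanging level by the bail on the hook, its axes along the stand's.
- bail (a point): Centre of the carrier bail's straight top bar, which runs 38 mm to each side along the carrier's y; 115 mm above the carrier's underside.
- stand: Fixed draining stand: grey base 100 x 90 x 12 mm, rod 14 mm thick, 266 mm high; origin on the bench, at the rod axis. A twin-wire hook, 22 mm wide, points along the stand's -x (towards the robot): V saddle 70 mm from the rod axis, upturned end at 103 mm. The fork's prongs pass either side of it with 9 mm to spare.
- hook (a point): Centre of the bail bar hanging in the hook's saddle: 70 mm from the rod along the stand's -x, 220 mm above the bench. The hook's upturned end tops 10 mm above this point, so the bar must rise at least 15 mm before it is drawn off along the stand's -x.
- spindle: Fixed aluminium drying spindle; origin at the centre of its underside. Round foot 94 mm wide, its top face (the seat) 18 mm high; upright shaft 20 mm thick up to z 50 mm, then a taper to 8 mm at the tip, z 63 mm. Its yaw does not matter.
- seat (a point): Centre of the spindle's seat face, 18 mm above the bench; the carrier's origin lies here when fully seated.
- cylinder: Bystander: loose white measuring cylinder, 48 mm wide, 154 mm high, beside the stand. Origin at the centre of its underside.
- jar: Bystander: loose sample jar with white cap, 58 mm wide, 71 mm high, beside the spindle. Origin at the centre of its underside.
- beaker: Bystander: loose upturned beaker, 99 mm wide, 134 mm high, on the open bench. Origin at the centre of its underside.

How it is judged:
By the outcome, as a careful person would: the job done as asked, in the order asked, and still so for the second after the job is handed in, with the robot touching nothing.
It also fails if it takes over 72 s, if anything falls off the work surface, if the arm or the gripper's body presses on something with over 40 N, if the wrist force passes 120 N, or if a joint passes its speed limit or range.

### The arm

A 6-joint arm with a two-finger parallel gripper is mounted at the origin on a cart in front of the work surface, level with it; the furniture and walls round the work are solid. World frame = base frame: x ahead of the robot, y to its left, z up, the work surface at z = 0. Lengths are in m, angles in rad, forces in N, time in s.
With the tool pointing down it reaches from about 0.35 to 0.775 m from the base axis. Payload 7.3 kg.
Tool frame: the origin (TCP) lies at the very end of the fingers, on their centre line; the grasp point (between the pads) lies 19 mm behind it (robot.tcp_to_grasp is the z of the grasp point in the tool frame, in m); z points along the fingers, y is the line along which they close (so a half turn about z gives the same grasp; the last joint's range is limited). The gripper opens to 92 mm and grips with 3 to 60 N. Pads are 19 mm wide; open, the fingers measure 130 mm over their backs; the gripper's body (75 mm by 190 mm) begins 47 mm behind the grasp point.
Start: joints at [-1.416, 0.342, 1.524, -0, 1.275, -0.146], TCP at [0.156, -0.501, 0.192] pointing down, gripper open.
Joint ranges: [-2.53, 2.53], [-0.77, 2.02], [0.04, 2.7], [-1, 4.14], [0.28, 2.66], [-3.11, 3.11]. Speed limits (rad/s): [2.57, 2.57, 3.14, 3.14, 3.14, 3.14].

### API

Orientations are given as [roll, pitch, yaw] about the fixed x, y, z axes, in that order (R = Rz(yaw) Ry(pitch) Rx(roll)).
In Python, from cell import monitor, read_camera, get_calibration, job, robot gives the robot as it stands. The module is installed in compiled form; this text tells all that it offers.
- The arm moves only by the tool send_rows, never from a script. Its argument "targets" is a list of rows, each an object with "translation": the shift along the tool's x, y, z in cm, a list of three; "spin": the turn about the tool's z in degrees; "jaw": the opening, from 0 (shut) to 1 (fully open). A call has exactly 5 rows; each row is the pose to reach, as a shift and turn from the pose commanded when the call began, along the tool's axes at that moment; what a row does not reach only later rows make up. A row lasts 1/10 s, in which the tool goes at most 50 mm and 8.59 degrees, less where a joint would pass 70% of its speed; a pose out of reach is approached as far as the arm can. A call with a gripper value outside its range is refused whole. The fingers move at their own pace and stop on an object; "force" is the grip in N (left out, the last holds). Time passes only in rows, so rows that repeat a pose let the fingers close, or fill a call up. It gives the time, the measured TCP pose, the force, the opening and the grip force at its end, in the units of the state.
- monitor.observe(): the state, without advancing time (a new reading comes with each control period).
- read_camera(name): name is "scene" or "top"; returns (picture, depth): 420x560x3 uint8, red, green, blue; 420x560 float32, m along the optical axis (not along the pixel's ray), 0 where there is no reading.
- get_calibration(name): a dict with "intrinsics" (3x3 intrinsics, pixels), "D" ([k1, k2, p1, p2, k3] as OpenCV has them; the pictures are not rectified), "origin" and "orientation" of the camera in the world. Camera axes: x right, y up, looking along -z (the intrinsics and any distortion apply to the point x, -y, -z); pixel columns grow to the right and rows downward; lengths in m; the calibration is good to about 2 mm. A picture is of the moment at which its call begins. get_calibration takes no time and is no camera call.
- job.hand_in(): hands the job in; it is judged then, once.
The state is a dict: "time": time; "qpos": joint angles; "qvel": joint speeds; "joint_efforts": joint torques, N m; "tool_pos": TCP position; "tool_rot": TCP orientation; "contact_force": force on the tool from outside, world axes, zero at the start; "torque": the same for the moment, N m; "opening": finger opening in m; "grip_force": force on a finger pad.
Only numpy, scipy, OpenCV 4.12 (cv2) and the standard library are available. Lean on these libraries where they do the work, as an engineer would, in place of code of your own. Each camera call takes 0.05 s, during which the arm holds its last target. There are 200 camera calls.

## Working session

There is one attempt and no reset: what is moved stays moved. The work goes in short steps, Python scripts to look and compute and a tool call to move; the robot and the scene stay as the last step left them, time stands still between calls to the robot, and variables do not carry over. Pictures are saved under pics/ and viewed, at most 12 in all, crops included, and the job is handed in when it is done.

Besides the shell and the picture viewer there is one more tool, called after "Request:" by a JSON object that holds its "name" and its "arguments". send_rows: Moves the arm, as the interface text tells. Its arguments: {"type":"object","properties":{"targets":{"type":"array"},"force":{"type":"number"}},"required":["targets"]}

```bash
mkdir -p pics; cat > h.py <<'E'
import numpy as np, cv2
from scipy.spatial.transform import Rotation as Rn
from cell import monitor, read_camera, get_calibration, job, robot
def cal(n):
    c=get_calibration(n); o=np.array(c["orientation"],float)
    R=o if o.shape==(3,3) else Rn.from_euler('xyz',o).as_matrix() if o.size==3 else None
    return np.array(c["intrinsics"]),np.array(c["D"],float),np.array(c["origin"]),R
def cloud(n,d):
    K,D,t,R=cal(n); v,u=np.indices(d.shape)
    p=cv2.undistortPoints(np.stack([u,v],-1).reshape(-1,1,2).astype(float),K,D).reshape(-1,2)
    z=d.reshape(-1); P=np.c_[p[:,0]*z,-p[:,1]*z,-z]@R.T+t
    P[z==0]=np.nan
    return P.reshape(d.shape+(3,))
def pix(n,P):
    K,D,t,R=cal(n); q=(np.atleast_2d(P)-t)@R; q=q*[1,-1,-1]
    return cv2.projectPoints(q,np.zeros(3),np.zeros(3),K,D)[0].reshape(-1,2)
def save(n,f):
    i,d=read_camera(n); cv2.imwrite(f'pics/{f}.png',i[...,::-1]); np.save(f'pics/{f}.npy',d); return i,d
E
python3 - <<'E'
from h import *
for n in("scene","top"):
    print(get_calibration(n)); save(n,n+'0')
print(monitor.observe())
print([a for a in dir(robot) if a[0]!='_'])
E
```

```text
{'intrinsics': array([[519.91297007,   0.        , 287.4776137 ],
       [  0.        , 519.91297007, 214.63092798],
       [  0.        ,   0.        ,   1.        ]]), 'D': array([-0.0467639,  0.       ,  0.       ,  0.       ,  0.       ]), 'origin': array([-0.59241661,  0.53628414,  1.08272476]), 'orientation': array([ 0.906953  ,  0.00323527, -2.01812288])}
{'intrinsics': array([[387.71730868,   0.        , 284.55506681],
       [  0.        , 387.71730868, 209.92347016],
       [  0.        ,   0.        ,   1.        ]]), 'D': array([-0.05947689,  0.        ,  0.        ,  0.        ,  0.        ]), 'origin': array([0.36794368, 0.02941741, 1.2404479 ]), 'orientation': array([ 0.10287405, -0.02012285, -1.54757937])}
{'time': 0.1, 'qpos': array([-1.41598398e+00,  3.42660998e-01,  1.52488836e+00,  8.78944548e-06,
        1.27539349e+00, -1.45958285e-01]), 'qvel': array([-9.44052094e-05,  3.50318544e-04, -3.66068908e-03, -1.40301111e-03,
        1.73913143e-03,  3.10789167e-04]), 'joint_efforts': array([ 1.62951183e-03, -4.32003021e+01, -2.44695085e+01,  7.19797821e-02,
        5.26586850e-02, -4.57629608e-05]), 'tool_pos': array([ 0.15551851, -0.50102645,  0.19122193]), 'tool_rot': array([-3.14025804e+00, -2.04688797e-04,  3.00767930e-01]), 'contact_force': array([-0.60627402, -0.25641116, -0.18990337]), 'torque': array([0.02834229, 0.02299124, 0.05118417]), 'grip_force': 0.0, 'opening': 0.09171314137389767}
['IKError', 'tcp_to_grasp']
```

View pics/scene0.png

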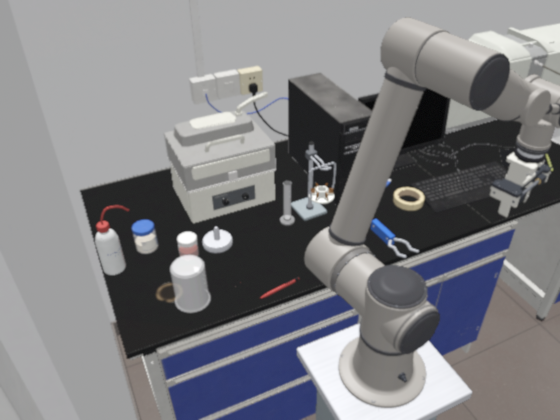

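View pics/top0.png

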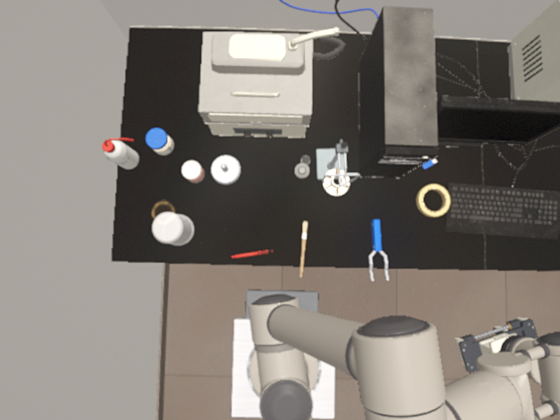

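The scene view shows the fork lying at about (385,235), the stand with the carrier at (318,180), the spindle at (217,240), the jar at (187,245), the beaker at (190,285) and the cylinder at (288,203). In the top view the fork handle is at (377,235) with its prongs toward the robot, the carrier at (337,182), the spindle at (226,168), the cylinder at (302,167), the jar at (192,170) and the beaker at (173,228).

```bash
python3 - <<'E'
from h import *
i=cv2.imread('pics/top0.png'); d=np.load('pics/top0.npy'); P=cloud('top',d)
hsv=cv2.cvtColor(i,cv2.COLOR_BGR2HSV)
print('bench z',[np.round(P[v,u],4).tolist() for u,v in[(270,210),(350,235),(150,190),(255,225)]])
def blob(name,m,zr):
    q=P[m&(P[...,2]>zr[0])&(P[...,2]<zr[1])]
    if len(q)<4: print(name,len(q));return
    r=cv2.minAreaRect((q[:,:2]*1000).astype(np.float32))
    print(name,len(q),'mean',q.mean(0).round(4),'mid',((q.max(0)+q.min(0))/2).round(4),'rect',r, 'z',q[:,2].min().round(3),q[:,2].max().round(3))
V,U=np.indices(d.shape)
box=lambda a,b,c,e:(U>=a)&(U<=b)&(V>=c)&(V<=e)
blue=(hsv[...,0]>95)&(hsv[...,0]<125)&(hsv[...,1]>130)
blob('handle',box(365,390,212,252)&blue,(0.02,.06))
blob('prongs',box(362,395,248,285),(0.005,.06))
blob('spfoot',box(205,245,148,190),(0.01,.025))
blob('shaft',box(205,245,148,190),(0.04,.08))
blob('jar',box(178,207,155,187),(0.06,.085))
blob('beaker',box(145,200,205,250),(0.12,.15))
blob('cyl',box(290,315,150,182),(0.135,.17))
blob('standbase',box(310,360,135,190),(0.006,.018))
blob('rod top',box(330,356,130,175),(0.25,.28))
blob('hook/bail',box(318,365,150,200),(0.2,.245))
blob('carrier',box(318,356,160,200),(0.1,.15))
e=cv2.resize(i[125:290,280:420],None,fx=4.2,fy=3.6,interpolation=cv2.INTER_CUBIC);cv2.imwrite('pics/c1.png',e[:600])
s=cv2.imread('pics/scene0.png');e=cv2.resize(s[130:270,270:430],None,fx=4.2,fy=4.2,interpolation=cv2.INTER_CUBIC);cv2.imwrite('pics/c2.png',e)
E
```

```text
bench z [[0.4949, 0.0542, 0.0019], [0.4207, -0.2039, 0.0042], [0.5501, 0.4436, 0.002], [0.4454, 0.1006, 0.0047]]
handle 233 mean [ 0.4235 -0.2821  0.0356] mid [ 0.4232 -0.2836  0.0324] rect ((423.1629333496094, -283.57177734375), (97.47984313964844, 21.804250717163086), 3.4893620014190674) z 0.021 0.044
prongs 230 mean [ 0.3374 -0.2882  0.0267] mid [ 0.3302 -0.296   0.0231] rect ((331.778564453125, -295.3110656738281), (100.96549224853516, 107.0564956665039), 5.1737189292907715) z 0.005 0.041
spfoot 576 mean [0.6202 0.2012 0.018 ] mid [0.621  0.2021 0.0174] rect ((620.9220581054688, 201.975830078125), (88.32856750488281, 90.70349884033203), 2.670886516571045) z 0.01 0.024
shaft 36 mean [0.6188 0.2012 0.0561] mid [0.6209 0.2018 0.053 ] rect ((620.9149780273438, 201.7008514404297), (20.7871036529541, 15.777447700500488), 1.93389093875885) z 0.04 0.066
jar 266 mean [0.6044 0.2977 0.0705] mid [0.605  0.2975 0.0687] rect ((604.2573852539062, 298.9439392089844), (54.394290924072266, 54.038414001464844), 46.40731430053711) z 0.06 0.077
beaker 798 mean [0.425  0.3431 0.134 ] mid [0.4258 0.34
[... 383 characters left out ...]
  0.0119] rect ((655.7860717773438, -158.265625), (145.91641235351562, 184.03964233398438), 89.84275817871094) z 0.006 0.018
rod top 42 mean [ 0.6416 -0.137   0.2656] mid [ 0.6418 -0.1377  0.2607] rect ((641.8576049804688, -137.73988342285156), (15.993367195129395, 16.55666160583496), 88.60243225097656) z 0.251 0.271
hook/bail 287 mean [ 0.5904 -0.1383  0.2251] mid [ 0.5913 -0.1406  0.2227] rect ((589.7770385742188, -142.7156982421875), (92.06897735595703, 87.18944549560547), 55.756263732910156) z 0.205 0.24
carrier 410 mean [ 0.5697 -0.1377  0.1182] mid [ 0.5881 -0.1411  0.1251] rect ((582.693359375, -145.57908630371094), (77.26490783691406, 97.61305236816406), 64.97994232177734) z 0.1 0.15
```

View pics/c1.png

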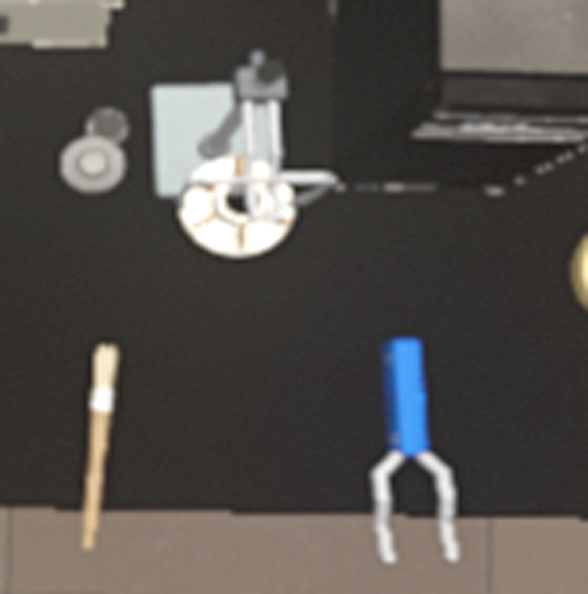

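View pics/c2.png

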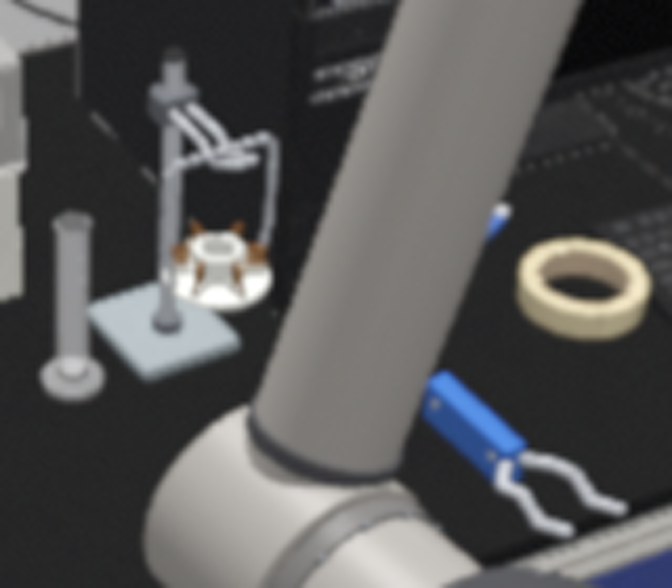

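The crops show that the fork's prongs hang over the bench edge and that its handle is tilted by a few degrees. They also show the twin-wire hook with the bail bar across it.

```bash
python3 - <<'E'
from h import *
for k in range(3):
  for n in('top',):
    i,d=save(n,f'{n}a{k}')
ds=np.stack([np.load(f'pics/topa{k}.npy') for k in range(3)]+[np.load('pics/top0.npy')]); d=np.median(ds,0)
P=cloud('top',d); hsv=cv2.cvtColor(i[...,::-1].copy(),cv2.COLOR_BGR2HSV)
V,U=np.indices(d.shape); box=lambda a,b,c,e:(U>=a)&(U<=b)&(V>=c)&(V<=e)
m=box(365,392,212,253)&(hsv[...,0]>95)&(hsv[...,0]<125)&(hsv[...,1]>130)
q=P[m&(P[...,2]>.03)]; print('handle top z',np.median(q[:,2]))
# image edge based: rays at z=.036
xs=[]
for x in np.arange(.385,.465,.01):
    r=q[abs(q[:,0]-x)<.006]; xs.append((x,(r[:,1].min()+r[:,1].max())/2,r[:,1].mean()))
xs=np.array(xs);print(np.polyfit(xs[:,0],xs[:,1],1),np.polyfit(xs[:,0],xs[:,2],1),xs.round(4).tolist(),'x range',q[:,0].min(),q[:,0].max(), 'ymean',q[:,1].mean())
m=box(362,395,250,285)&(i.min(2)>150); q=P[m&(P[...,2]>.0)&(P[...,2]<.06)]
for x in np.arange(.285,.37,.01):
    r=q[abs(q[:,0]-x)<.006]; a=r[r[:,1]>-.288];b=r[r[:,1]<-.288]
    print('prong',x.round(3),len(a),len(b),a.mean(0).round(4) if len(a) else'',b.mean(0).round(4) if len(b) else '')
q=P[box(318,368,150,205)]; q=q[(q[:,2]>.195)&(q[:,2]<.245)]
print('upper pts')
for y in np.arange(-.2,-.08,.008):
    r=q[abs(q[:,1]-y)<.004]; print(y.round(3),np.round(sorted(r[:,0].tolist()),3).tolist(), r[:,2].mean().round(3) if len(r) else'')
q=P[box(318,368,130,205)];q=q[(q[:,2]>.205)&(q[:,2]<.3)]
for x in np.arange(.53,.65,.008):
    r=q[abs(q[:,0]-x)<.004]; print('x',x.round(3),np.round(sorted(r[:,1].tolist()),3).tolist(), r[:,2].mean().round(3) if len(r) else'')
m=box(310,340,140,185); q=P[m]; q=q[(q[:,2]>.006)&(q[:,2]<.02)&(q[:,0]>.59)]
for x in np.arange(.6,.7,.01):
    r=q[abs(q[:,0]-x)<.005]; print('base',x.round(3), r[:,1].max().round(4) if len(r) else '')
print('base xmax',q[:,0].max())
E
```

```text
handle top z 0.03691758309038795
[ 0.07055186 -0.31328633] [ 0.0621274  -0.30936204] [[0.385, -0.2863, -0.2858], [0.395, -0.2856, -0.2848], [0.405, -0.2845, -0.2843], [0.415, -0.2833, -0.2827], [0.425, -0.283, -0.2828], [0.435, -0.2832, -0.2828], [0.445, -0.2831, -0.2821], [0.455, -0.2805, -0.2808], [0.465, -0.2803, -0.2805]] x range 0.3744751183555901 0.47181437558594475 ymean -0.28309055712164183
prong 0.285 12 6 [ 0.2863 -0.2676  0.0359] [ 0.2862 -0.3136  0.0381]
prong 0.295 10 10 [ 0.2952 -0.2669  0.0323] [ 0.2967 -0.3129  0.0333]
prong 0.305 12 9 [ 0.3042 -0.2664  0.0277] [ 0.3046 -0.3125  0.0288]
prong 0.315 6 9 [ 0.315  -0.2651  0.0265] [ 0.3147 -0.3141  0.0229]
prong 0.325 12 10 [ 0.3261 -0.2652  0.0322] [ 0.3244 -0.3159  0.0207]
prong 0.335 14 12 [ 0.3357 -0.2656  0.0267] [ 0.3362 -0.3129  0.0309]
prong 0.345 13 14 [ 0.344  -0.2658  0.0217] [ 0.3454 -0.3131  0.0245]
prong 0.355 15 15 [ 0.3546 -0.2658  0.0224] [ 0.3554 -0.3111  0.0206]
prong 0.365 13 19 [ 0.3647 -0.2726  0.0226] [ 0.3637 -0.3048  0.022 ]
upper pts
-0.2 [] 
-0.192 [] 
-0.184 [0.571, 0.572, 0.572, 0.573, 0.574,
[... 4606 characters left out ...]
-0.127, -0.127, -0.127, -0.125, -0.125, -0.125, -0.124, -0.123, -0.122, -0.122, -0.122, -0.122, -0.122] 0.238
x 0.642 [-0.151, -0.151, -0.151, -0.149, -0.149, -0.146, -0.146, -0.145, -0.145, -0.143, -0.143, -0.143, -0.14, -0.14, -0.14, -0.138, -0.138, -0.137, -0.135, -0.135, -0.135, -0.132, -0.132, -0.132, -0.132, -0.131, -0.131, -0.131, -0.13, -0.13, -0.13, -0.13, -0.13, -0.129, -0.127, -0.127, -0.127, -0.124, -0.124, -0.124, -0.122, -0.122, -0.122, -0.122, -0.122, -0.121, -0.121] 0.249
base 0.6 -0.0946
base 0.61 -0.0943
base 0.62 -0.0941
base 0.63 -0.0939
base 0.64 -0.0939
base 0.65 -0.0937
base 0.66 -0.0936
base 0.67 -0.0905
base 0.68 -0.0902
base 0.69 -0.0901
base xmax 0.6991810408581427
```

```bash
cat >> h.py <<'E'
def plan(x,y,z,yaw):
    "tool shift (cm) and spin (deg) from the present pose to the TCP goal, tool down, given tool yaw (rad)"
    s=monitor.observe(); R=Rn.from_euler('xyz',s['tool_rot']).as_matrix()
    t=R.T@(np.array([x,y,z])-s['tool_pos'])*100
    w=-(yaw-s['tool_rot'][2]); w=np.degrees((w+np.pi)%(2*np.pi)-np.pi)
    print('shift',t.round(2),'spin',round(w,2)); stat(s)
def stat(s=None):
    s=s or monitor.observe()
    print('t',round(s['time'],2),'pos',s['tool_pos'].round(4),'rot',s['tool_rot'].round(4),'F',s['contact_force'].round(1),'open',round(s['opening'],4),'grip',round(s['grip_force'],1),'q',s['qpos'].round(2))
E
python3 -c "
from h import *
plan(.413,-.284,.12,.062)"
```

```text
shift [ 31.02 -13.12   7.16] spin 13.68
t 0.25 pos [ 0.1556 -0.5012  0.1915] rot [-3.141e+00 -1.000e-04  3.008e-01] F [-0.1  0.2 -0.5] open 0.0916 grip 0.0 q [-1.42  0.34  1.52  0.    1.28 -0.15]
```

Request:
{"name": "send_rows", "arguments": {"targets": [{"translation": [3, -1.3, 0], "spin": 3, "jaw": 1}, {"translation": [7, -3, 0], "spin": 6, "jaw": 1}, {"translation": [11, -4.7, 0], "spin": 9, "jaw": 1}, {"translation": [15, -6.4, 0.5], "spin": 12, "jaw": 1}, {"translation": [19, -8, 1], "spin": 13.7, "jaw": 1}]}}

```text
time: 0.75
tool_pos: [0.3144, -0.3675, 0.1819]
tool_rot: [3.141, -0.0, 0.059]
contact_force: [-0.2, -0.5, -0.0]
opening: 0.0916
grip_force: 0.0
```

```bash
python3 -c "
from h import *
plan(.413,-.284,.12,.062)"
```

```text
shift [10.34 -7.76  6.18] spin -0.15
t 0.75 pos [ 0.3144 -0.3675  0.1819] rot [ 3.1411e+00 -3.0000e-04  5.9400e-02] F [-0.2 -0.5 -0. ] open 0.0916 grip 0.0 q [-1.02  0.27  1.65  0.    1.22  0.49]
```

Request:
{"name": "send_rows", "arguments": {"targets": [{"translation": [3, -2.3, 1], "spin": 0, "jaw": 1}, {"translation": [6, -4.5, 2.5], "spin": 0, "jaw": 1}, {"translation": [9, -6.7, 4.5], "spin": -0.1, "jaw": 1}, {"translation": [10.3, -7.8, 6], "spin": -0.1, "jaw": 1}, {"translation": [10.3, -7.8, 6.2], "spin": -0.1, "jaw": 1}]}}

```text
time: 1.25
tool_pos: [0.4117, -0.282, 0.118]
tool_rot: [-3.139, 0.002, 0.067]
contact_force: [-0.6, -0.3, 0.5]
opening: 0.0919
grip_force: 0.0
```

Request:
{"name": "send_rows", "arguments": {"targets": [{"translation": [0, 0, 3], "spin": 0, "jaw": 1}, {"translation": [0, 0, 6], "spin": 0, "jaw": 1}, {"translation": [0, 0, 8], "spin": 0, "jaw": 1}, {"translation": [0, 0, 8.5], "spin": 0, "jaw": 1}, {"translation": [0, 0, 8.5], "spin": 0, "jaw": 1}]}}

```text
time: 1.75
tool_pos: [0.4109, -0.2851, 0.0349]
tool_rot: [-3.141, 0.0, 0.063]
contact_force: [0.7, -0.4, -0.2]
opening: 0.0912
grip_force: 0.0
```

```bash
python3 -c "
from h import *
plan(.413,-.284,.006,.062); save('top','g1')
i,d=save('scene','g1s'); i=cv2.resize(i[150:300,320:480],None,fx=4,fy=4);cv2.imwrite('pics/g1c.png',i[...,::-1])"
```

```text
shift [ 0.22 -0.1   2.89] spin 0.04
t 1.75 pos [ 0.4109 -0.2851  0.0349] rot [-3.1413e+00  5.0000e-04  6.2700e-02] F [ 0.7 -0.4 -0.2] open 0.0912 grip 0.0 q [-0.76  0.49  1.79 -0.    0.86  0.75]
```

View pics/g1c.png

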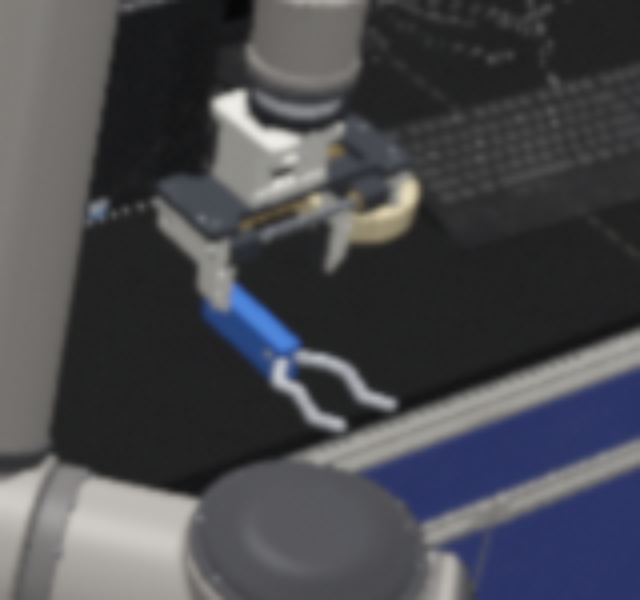

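The fingers straddle the handle (crop around (250,290)), with the body's long side across the fork. Next I descend and grip.

Request:
{"name": "send_rows", "arguments": {"targets": [{"translation": [0.2, 0, 1], "spin": 0, "jaw": 1}, {"translation": [0.2, 0, 2], "spin": 0, "jaw": 1}, {"translation": [0.2, 0, 2.6], "spin": 0, "jaw": 1}, {"translation": [0.2, 0, 2.8], "spin": 0, "jaw": 1}, {"translation": [0.2, 0, 2.8], "spin": 0, "jaw": 0.8}]}}

```text
time: 2.35
tool_pos: [0.4131, -0.2842, 0.0064]
tool_rot: [-3.141, 0.001, 0.064]
contact_force: [0.5, 0.9, 0.2]
opening: 0.0874
grip_force: 0.0
```

Request:
{"name": "send_rows", "arguments": {"targets": [{"translation": [0, 0, 0], "spin": 0, "jaw": 0.5}, {"translation": [0, 0, 0], "spin": 0, "jaw": 0.3}, {"translation": [0, 0, 0], "spin": 0, "jaw": 0.1}, {"translation": [0, 0, 0], "spin": 0, "jaw": 0}, {"translation": [0, 0, 0], "spin": 0, "jaw": 0}], "force": 55}}

```text
time: 2.85
tool_pos: [0.4134, -0.2845, 0.007]
tool_rot: [3.141, -0.0, 0.063]
contact_force: [-0.6, 0.9, 0.6]
opening: 0.0481
grip_force: 0.0
```

Request:
{"name": "send_rows", "arguments": {"targets": [{"translation": [0, 0, 0], "spin": 0, "jaw": 0}, {"translation": [0, 0, 0], "spin": 0, "jaw": 0}, {"translation": [0, 0, 0], "spin": 0, "jaw": 0}, {"translation": [0, 0, 0], "spin": 0, "jaw": 0}, {"translation": [0, 0, 0], "spin": 0, "jaw": 0}]}}

```text
time: 3.35
tool_pos: [0.4133, -0.2844, 0.0068]
tool_rot: [3.142, 0.0, 0.063]
contact_force: [0.2, 0.1, 0.1]
opening: 0.0083
grip_force: 0.0
```

Request:
{"name": "send_rows", "arguments": {"targets": [{"translation": [0, 0, 0], "spin": 0, "jaw": 0}, {"translation": [0, 0, 0], "spin": 0, "jaw": 0}, {"translation": [0, 0, 0], "spin": 0, "jaw": 0}, {"translation": [0, 0, 0], "spin": 0, "jaw": 0}, {"translation": [0, 0, 0], "spin": 0, "jaw": 0}]}}

```text
time: 3.85
tool_pos: [0.4133, -0.2845, 0.0068]
tool_rot: [3.141, -0.0, 0.063]
contact_force: [0.5, 1.0, 0.2]
opening: 0.0006
grip_force: 0.0
```

```bash
python3 -c "
from h import *
stat(); save('top','g2')
i,d=save('scene','g2s'); i=cv2.resize(i[150:300,320:480],None,fx=4,fy=4);cv2.imwrite('pics/g2c.png',i[...,::-1])"
```

```text
t 3.85 pos [ 0.4133 -0.2845  0.0068] rot [ 3.1415 -0.      0.0634] F [0.5 1.  0.2] open 0.0006 grip 0.0 q [-0.76  0.53  1.81 -0.    0.8   0.75]
```

View pics/g2c.png

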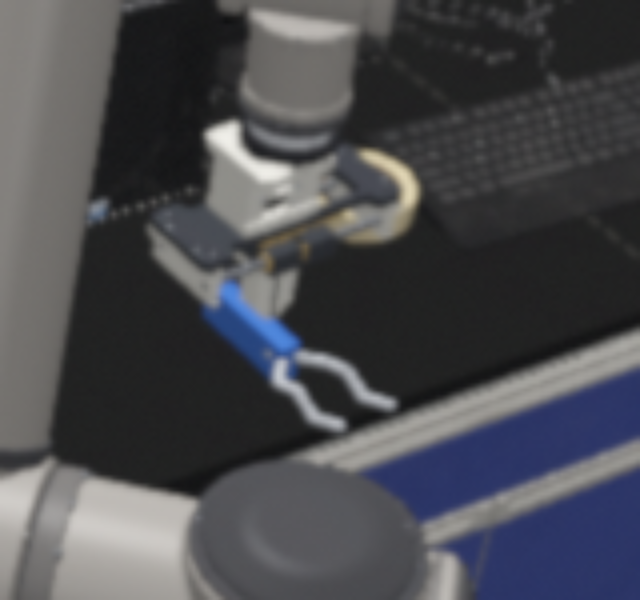

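The jaws closed on nothing. The fork looks unmoved, so the calibration must disagree with the arm. I'll cross-check both cameras against the gripper.

```bash
python3 - <<'E'
from h import *
for n,f,fs in(('top','top0','g2'),('scene','scene0','g2s')):
    i=cv2.imread(f'pics/{f}.png'); d=np.load(f'pics/{f}.npy'); P=cloud(n,d)
    h=cv2.cvtColor(i,cv2.COLOR_BGR2HSV); m=(h[...,0]>95)&(h[...,0]<125)&(h[...,1]>130)&(P[...,2]>.03)&(P[...,2]<.045)&(P[...,0]>.3)&(P[...,0]<.55)&(P[...,1]<-.15)&(P[...,1]>-.4)
    q=P[m]; print(n,len(q),q.mean(0),q.min(0),q.max(0))
    print('tcp pix',pix(n,[.4133,-.2845,.0068]),'grasp',pix(n,[.4133,-.2845,.0258]))
    d2=np.load(f'pics/{fs}.npy'); P2=cloud(n,d2)
    i2=cv2.imread(f'pics/{fs}.png');h=cv2.cvtColor(i2,cv2.COLOR_BGR2HSV); m=(h[...,0]>95)&(h[...,0]<125)&(h[...,1]>130)&(P2[...,2]>.03)&(P2[...,2]<.045)&(P2[...,0]>.3)&(P2[...,0]<.55)&(P2[...,1]<-.15)&(P2[...,1]>-.4)
    q=P2[m]; print('now',len(q),q.mean(0),q.min(0),q.max(0))
    c=(P2[...,2]>.012)&(P2[...,2]<.06)&~m&(abs(P2[...,0]-.42)<.09)&(abs(P2[...,1]+.284)<.08)&(i2.min(2)>90)
    q=P2[c]; v,u=np.where(c); print('fingers?',len(q),q.mean(0) if len(q) else'',q.min(0),q.max(0),u.mean(),v.mean())
i=cv2.imread('pics/g2.png'); i=i[170:300,310:440]; cv2.imwrite('pics/g2t.png',cv2.resize(i,None,fx=4.5,fy=4.5,interpolation=cv2.INTER_CUBIC))
E
```

```text
top 209 [ 0.42310903 -0.28297973  0.03679413] [ 0.37447985 -0.29685801  0.03011188] [ 0.47201778 -0.27079435  0.04428749]
tcp pix [[375.11874637 237.85972255]] grasp [[376.63486243 237.6714175 ]]
now 25 [ 0.46614649 -0.27893511  0.03756199] [ 0.45564935 -0.28929321  0.03171507] [ 0.47167443 -0.27091857  0.0430918 ]
fingers? 6 [ 0.45973407 -0.28120636  0.03893012] [ 0.45540852 -0.28903459  0.03727775] [ 0.4621301  -0.27570829  0.03982297] 376.6666666666667 222.66666666666666
scene 151 [ 0.41918992 -0.28032055  0.0361387 ] [ 0.37078861 -0.29580753  0.03000254] [ 0.47341857 -0.26739368  0.04392328]
tcp pix [[384.15174002 236.31622589]] grasp [[384.82136547 231.74744504]]
now 107 [ 0.4099589  -0.27996683  0.03574202] [ 0.3703254  -0.29605377  0.030101  ] [ 0.46044586 -0.26691873  0.04266257]
fingers? 120 [ 0.37768697 -0.28498837  0.03446869] [ 0.33045941 -0.31306902  0.01452087] [ 0.46205506 -0.25794072  0.05917881] 391.775 236.25
```

View pics/g2t.png

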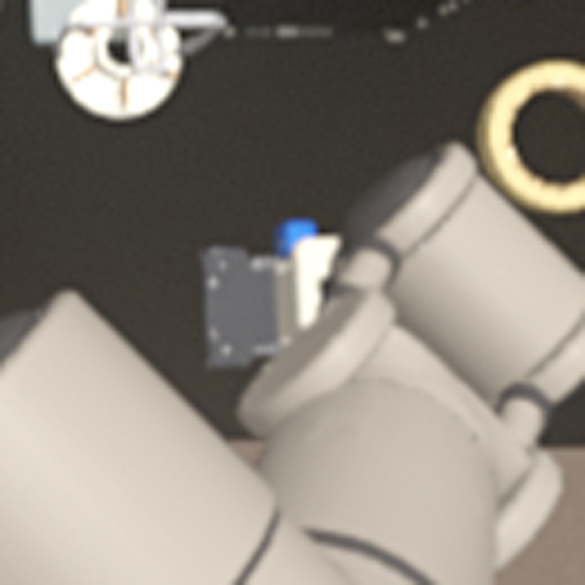

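```bash
python3 - <<'E'
from h import *
for f in('g1s','g2s'):
    P=cloud('scene',np.load(f'pics/{f}.npy'))
    print(f)
    for v in range(218,232,3):
        print(v,[(u,P[v,u].round(3).tolist()) for u in range(368,410,4)])
print(pix('scene',[[.4133,-.2845+a,z] for a in(-.03,0,.03) for z in(.007,.026,.05,.072)]).round(0).tolist())
stat()
E
```

```text
g1s
218 [(368, [0.522, -0.294, 0.001]), (372, [0.408, -0.224, 0.106]), (376, [0.398, -0.231, 0.11]), (380, [0.504, -0.33, 0.001]), (384, [0.5, -0.343, -0.001]), (388, [0.496, -0.357, -0.003]), (392, [0.489, -0.368, -0.002]), (396, [0.482, -0.379, -0.0]), (400, [0.477, -0.392, -0.002]), (404, [0.466, -0.4, 0.003]), (408, [0.464, -0.416, -0.001])]
221 [(368, [0.503, -0.281, 0.005]), (372, [0.411, -0.227, 0.092]), (376, [0.4, -0.234, 0.096]), (380, [0.487, -0.318, 0.005]), (384, [0.49, -0.337, -0.004]), (388, [0.481, -0.346, -0.001]), (392, [0.472, -0.356, 0.002]), (396, [nan, nan, nan]), (400, [0.462, -0.381, 0.001]), (404, [0.459, -0.396, -0.002]), (408, [0.447, -0.402, 0.004])]
224 [(368, [0.495, -0.276, 0.001]), (372, [0.402, -0.222, 0.088]), (376, [0.4, -0.235, 0.085]), (380, [0.445, -0.286, 0.034]), (384, [0.474, -0.326, -0.002]), (388, [0.465, -0.336, 0.001]), (392, [0.461, -0.348, 0.0]), (396, [0.45, -0.356, 0.006]), (400, [0.448, -0.371, 0.002]), (404, [0.446, -0.386, -0.002]), (408, [0.439, -0.397, -0.001])]
227 [(368, [0.479, -0.266, 0.003]), (372, [0.462, -0.27, 0.014]), (37
[... 1973 characters left out ...]
25, -0.387, 0.0])]
230 [(368, [0.466, -0.258, 0.003]), (372, [0.462, -0.27, 0.002]), (376, [0.443, -0.272, 0.015]), (380, [0.424, -0.273, 0.029]), (384, [0.413, -0.28, 0.035]), (388, [0.405, -0.289, 0.037]), (392, [0.433, -0.329, 0.002]), (396, [0.427, -0.341, 0.002]), (400, [0.419, -0.35, 0.005]), (404, [0.414, -0.362, 0.004]), (408, [0.41, -0.376, 0.002])]
[[392.0, 234.0], [393.0, 229.0], [394.0, 223.0], [394.0, 218.0], [384.0, 236.0], [385.0, 232.0], [386.0, 226.0], [386.0, 220.0], [376.0, 239.0], [377.0, 234.0], [378.0, 228.0], [378.0, 223.0]]
t 3.95 pos [ 0.4133 -0.2844  0.0068] rot [ 3.1414 -0.      0.0635] F [-0.4  0.7  0.2] open 0.0003 grip 0.0 q [-0.76  0.53  1.81 -0.    0.8   0.75]
```

The depth shows the shut fingers ending about 45 mm above the reported TCP, over the handle. I'll pin this offset down before descending.

```bash
python3 - <<'E'
from h import *
for f in('g1s','g2s'):
    D=np.load(f'pics/{f}.npy')
    P=cloud('scene',D); I=cv2.imread(f'pics/{f}.png')
    for u in ((372,374,376) if f=='g1s' else (384,386,388,390)):
        print(f,u,[(v,P[v,u].round(3).tolist(),I[v,u].tolist()) for v in range(223,233)])
s=monitor.observe(); print(s['torque'],robot.tcp_to_grasp)
E
```

```text
g1s 372 [(223, [0.406, -0.225, 0.088], [133, 135, 136]), (224, [0.402, -0.222, 0.088], [129, 122, 119]), (225, [0.462, -0.268, 0.024], [126, 103, 95]), (226, [0.465, -0.271, 0.016], [125, 90, 77]), (227, [0.462, -0.27, 0.014], [124, 77, 56]), (228, [0.462, -0.27, 0.01], [123, 69, 42]), (229, [0.463, -0.271, 0.005], [114, 63, 38]), (230, [0.462, -0.271, 0.001], [92, 54, 37]), (231, [0.462, -0.271, -0.003], [62, 42, 34]), (232, [0.454, -0.266, 0.001], [41, 36, 34])]
g1s 374 [(223, [0.399, -0.226, 0.093], [156, 161, 162]), (224, [0.398, -0.226, 0.089], [149, 154, 154]), (225, [0.397, -0.226, 0.086], [143, 146, 146]), (226, [0.454, -0.271, 0.024], [137, 133, 131]), (227, [0.453, -0.27, 0.021], [130, 101, 91]), (228, [0.447, -0.266, 0.023], [127, 77, 53]), (229, [0.456, -0.274, 0.009], [126, 70, 41]), (230, [0.454, -0.273, 0.007], [124, 69, 40]), (231, [0.447, -0.268, 0.009], [115, 63, 38]), (232, [0.455, -0.275, -0.003], [92, 53, 36])]
g1s 376 [(223, [0.398, -0.233, 0.091], [147, 145, 144]), (224, [0.4, -0.235, 0.085], [148, 144, 143]), (225, [0.399, -0.235, 0.081], [151, 145, 143]), (22
[... 1592 characters left out ...]
447, -0.324, -0.002], [145, 109, 95]), (230, [0.405, -0.289, 0.037], [192, 119, 80]), (231, [0.402, -0.287, 0.037], [213, 129, 76]), (232, [0.396, -0.283, 0.038], [218, 134, 79])]
g2s 390 [(223, [0.406, -0.294, 0.063], [141, 145, 145]), (224, [0.406, -0.295, 0.059], [141, 146, 146]), (225, [0.402, -0.292, 0.059], [140, 144, 145]), (226, [0.401, -0.292, 0.056], [130, 134, 135]), (227, [0.406, -0.296, 0.046], [111, 114, 115]), (228, [0.443, -0.327, 0.004], [79, 81, 81]), (229, [0.443, -0.328, -0.001], [59, 54, 52]), (230, [0.435, -0.323, 0.003], [93, 57, 44]), (231, [0.402, -0.296, 0.033], [152, 87, 53]), (232, [0.393, -0.288, 0.039], [193, 114, 66])]
[0.02706244 0.03487147 0.08776865] -0.0188
```

The true fingertip is about 40 mm above the reported TCP, consistently at both heights, while x and y agree. I reopen and descend by a further 4 cm.

Request:
{"name": "send_rows", "arguments": {"targets": [{"translation": [0, 0, 0], "spin": 0, "jaw": 0.7}, {"translation": [0, 0, 0], "spin": 0, "jaw": 0.7}, {"translation": [0, 0, 0], "spin": 0, "jaw": 0.7}, {"translation": [0, 0, 0], "spin": 0, "jaw": 0.7}, {"translation": [0, 0, 0], "spin": 0, "jaw": 0.7}]}}

```text
time: 4.45
tool_pos: [0.4133, -0.2844, 0.0068]
tool_rot: [3.142, 0.0, 0.063]
contact_force: [0.5, 0.2, -0.3]
opening: 0.0357
grip_force: 0.0
```

Request:
{"name": "send_rows", "arguments": {"targets": [{"translation": [0, 0, 0], "spin": 0, "jaw": 0.7}, {"translation": [0, 0, 0.5], "spin": 0, "jaw": 0.7}, {"translation": [0, 0, 1], "spin": 0, "jaw": 0.7}, {"translation": [0, 0, 1.5], "spin": 0, "jaw": 0.7}, {"translation": [0, 0, 2], "spin": 0, "jaw": 0.7}]}}

```text
time: 4.95
tool_pos: [0.4132, -0.2843, -0.0138]
tool_rot: [-3.141, 0.0, 0.063]
contact_force: [0.0, 0.2, -0.6]
opening: 0.064
grip_force: 0.0
```

Request:
{"name": "send_rows", "arguments": {"targets": [{"translation": [0, 0, 0.3], "spin": 0, "jaw": 0.7}, {"translation": [0, 0, 0.6], "spin": 0, "jaw": 0.7}, {"translation": [0, 0, 0.9], "spin": 0, "jaw": 0.7}, {"translation": [0, 0, 1.2], "spin": 0, "jaw": 0.7}, {"translation": [0, 0, 1.5], "spin": 0, "jaw": 0.7}]}}

```text
time: 5.45
tool_pos: [0.4134, -0.2845, -0.0284]
tool_rot: [3.141, -0.0, 0.063]
contact_force: [-0.9, -0.5, -0.3]
opening: 0.0643
grip_force: 0.0
```

```bash
python3 - <<'E'
from h import *
stat()
i,d=save('scene','g3s'); P=cloud('scene',d)
m=(abs(P[...,0]-.413)<.02)&(abs(P[...,1]+.284)<.09)&(P[...,2]>.008)&(P[...,2]<.1)
m&=(i.max(2).astype(int)-i.min(2)<40)&(i.min(2)>70)
q=P[m]; 
for y in np.arange(-.36,-.2,.01):
    r=q[abs(q[:,1]-y)<.005]
    if len(r): print(y.round(3),len(r),r.min(0).round(3),r.max(0).round(3))
E
```

```text
t 5.45 pos [ 0.4134 -0.2845 -0.0284] rot [ 3.1414e+00 -1.0000e-04  6.3400e-02] F [-0.9 -0.5 -0.3] open 0.0643 grip 0.0 q [-0.76  0.59  1.84 -0.    0.71  0.75]
-0.36 6 [ 0.393 -0.365  0.084] [ 0.432 -0.356  0.091]
-0.35 6 [ 0.395 -0.35   0.093] [ 0.43  -0.345  0.097]
-0.34 12 [ 0.395 -0.342  0.026] [ 0.43  -0.335  0.1  ]
-0.33 31 [ 0.402 -0.335  0.016] [ 0.426 -0.325  0.099]
-0.32 52 [ 0.393 -0.325  0.011] [ 0.427 -0.316  0.097]
-0.31 1 [ 0.401 -0.315  0.052] [ 0.401 -0.315  0.052]
-0.3 1 [ 0.395 -0.296  0.098] [ 0.395 -0.296  0.098]
-0.27 1 [ 0.427 -0.274  0.01 ] [ 0.427 -0.274  0.01 ]
-0.26 2 [ 0.405 -0.256  0.011] [ 0.407 -0.255  0.041]
-0.25 17 [ 0.397 -0.255  0.01 ] [ 0.404 -0.245  0.047]
-0.24 38 [ 0.394 -0.245  0.016] [ 0.42  -0.235  0.092]
-0.23 4 [ 0.4   -0.235  0.028] [ 0.417 -0.233  0.056]
```

The fingertips are now at z≈0.011 on both sides of the handle, which confirms the 40 mm offset. I close here.

Request:
{"name": "send_rows", "arguments": {"targets": [{"translation": [0, 0, 0.2], "spin": 0, "jaw": 0.5}, {"translation": [0, 0, 0.4], "spin": 0, "jaw": 0.3}, {"translation": [0, 0, 0.4], "spin": 0, "jaw": 0.1}, {"translation": [0, 0, 0.4], "spin": 0, "jaw": 0}, {"translation": [0, 0, 0.4], "spin": 0, "jaw": 0}], "force": 55}}

```text
time: 6.0
tool_pos: [0.4134, -0.2845, -0.0321]
tool_rot: [3.141, -0.0, 0.063]
contact_force: [0.6, 0.2, 0.2]
opening: 0.029
grip_force: 0.0
```

Request:
{"name": "send_rows", "arguments": {"targets": [{"translation": [0, 0, 0], "spin": 0, "jaw": 0}, {"translation": [0, 0, 0], "spin": 0, "jaw": 0}, {"translation": [0, 0, 0], "spin": 0, "jaw": 0}, {"translation": [0, 0, 0], "spin": 0, "jaw": 0}, {"translation": [0, 0, 0], "spin": 0, "jaw": 0}]}}

```text
time: 6.5
tool_pos: [0.4133, -0.2843, -0.0321]
tool_rot: [3.142, 0.0, 0.063]
contact_force: [-0.6, 0.5, 1.3]
opening: 0.0198
grip_force: 55.0
```

Gripped at 19.8 mm and 55 N. Now I lift and turn the fork half round, with the prongs swinging by −y, the open side.

Request:
{"name": "send_rows", "arguments": {"targets": [{"translation": [0, 0, -0.6], "spin": 0, "jaw": 0}, {"translation": [0, 0, -2], "spin": 0, "jaw": 0}, {"translation": [0, 0, -4], "spin": 0, "jaw": 0}, {"translation": [0, 0, -6], "spin": 0, "jaw": 0}, {"translation": [0, 0, -8], "spin": 0, "jaw": 0}]}}

```text
time: 7.0
tool_pos: [0.4132, -0.2844, 0.0487]
tool_rot: [3.142, 0.0, 0.063]
contact_force: [0.1, -0.4, -1.9]
opening: 0.0198
grip_force: 55.0
```

Request:
{"name": "send_rows", "arguments": {"targets": [{"translation": [0, 0, -2], "spin": -4, "jaw": 0}, {"translation": [0, 0, -4.5], "spin": -11, "jaw": 0}, {"translation": [0, 0, -7], "spin": -19, "jaw": 0}, {"translation": [0, 0, -8.5], "spin": -27, "jaw": 0}, {"translation": [0, 0, -9], "spin": -35, "jaw": 0}]}}

```text
time: 7.5
tool_pos: [0.414, -0.2851, 0.14]
tool_rot: [3.138, -0.0, 0.68]
contact_force: [0.2, 0.1, -2.4]
opening: 0.0194
grip_force: 55.0
```

Request:
{"name": "send_rows", "arguments": {"targets": [{"translation": [0, 0, 0], "spin": -8, "jaw": 0}, {"translation": [0, 0, 0], "spin": -16, "jaw": 0}, {"translation": [0, 0, 0], "spin": -24, "jaw": 0}, {"translation": [0, 0, 0], "spin": -32, "jaw": 0}, {"translation": [0, 0, 0], "spin": -40, "jaw": 0}]}}

```text
time: 8.0
tool_pos: [0.4131, -0.2843, 0.138]
tool_rot: [-3.141, 0.0, 1.378]
contact_force: [0.4, 0.3, -0.9]
opening: 0.0199
grip_force: 55.0
```

Request:
{"name": "send_rows", "arguments": {"targets": [{"translation": [0, 0, 0], "spin": -8, "jaw": 0}, {"translation": [0, 0, 0], "spin": -16, "jaw": 0}, {"translation": [0, 0, 0], "spin": -24, "jaw": 0}, {"translation": [0, 0, 0], "spin": -32, "jaw": 0}, {"translation": [0, 0, 0], "spin": -40, "jaw": 0}]}}

```text
time: 8.5
tool_pos: [0.4131, -0.2843, 0.1379]
tool_rot: [-3.141, -0.0, 2.076]
contact_force: [-0.5, 0.0, -2.2]
opening: 0.0199
grip_force: 55.0
```

Request:
{"name": "send_rows", "arguments": {"targets": [{"translation": [0, 0, 0], "spin": -8, "jaw": 0}, {"translation": [0, 0, 0], "spin": -16, "jaw": 0}, {"translation": [0, 0, 0], "spin": -24, "jaw": 0}, {"translation": [0, 0, 0], "spin": -32, "jaw": 0}, {"translation": [0, 0, 0], "spin": -38, "jaw": 0}]}}

```text
time: 9.0
tool_pos: [0.4131, -0.2843, 0.1379]
tool_rot: [-3.141, -0.0, 2.739]
contact_force: [-0.2, -0.6, -1.8]
opening: 0.0197
grip_force: 55.0
```

```bash
python3 - <<'E'
from h import *
import math
plan(.383,-.1495,.138,.045-math.pi)
E
```

```text
shift [ 8.050e+00  1.123e+01 -1.000e-02] spin -25.64
t 9.0 pos [ 0.4131 -0.2843  0.1379] rot [-3.1414e+00 -2.0000e-04  2.7391e+00] F [-0.2 -0.6 -1.8] open 0.0197 grip 55.0 q [-0.76  0.35  1.67 -0.    1.12 -1.92]
```

Request:
{"name": "send_rows", "arguments": {"targets": [{"translation": [1.5, 2, 0], "spin": -5, "jaw": 0}, {"translation": [3.2, 4.5, 0], "spin": -11, "jaw": 0}, {"translation": [5, 7, 0], "spin": -17, "jaw": 0}, {"translation": [6.8, 9.4, 0], "spin": -22, "jaw": 0}, {"translation": [8, 11.2, 0], "spin": -25.6, "jaw": 0}]}}

```text
time: 9.5
tool_pos: [0.3833, -0.1482, 0.1379]
tool_rot: [3.141, -0.0, -3.099]
contact_force: [0.0, 0.0, -1.1]
opening: 0.0194
grip_force: 55.0
```

Request:
{"name": "send_rows", "arguments": {"targets": [{"translation": [0, 0, 0], "spin": 0, "jaw": 0}, {"translation": [0, 0, 0], "spin": 0, "jaw": 0}, {"translation": [0, 0, 0], "spin": 0, "jaw": 0}, {"translation": [0, 0, 0], "spin": 0, "jaw": 0}, {"translation": [0, 0, 0], "spin": 0, "jaw": 0}]}}

```text
time: 10.0
tool_pos: [0.3844, -0.1505, 0.1377]
tool_rot: [-3.141, -0.0, -3.104]
contact_force: [-0.1, 0.4, -2.0]
opening: 0.0195
grip_force: 55.0
```

```bash
python3 - <<'E'
from h import *
import math
stat(); s=monitor.observe()
i,d=save('top','p1'); i2,d2=save('scene','p1s')
# expected fork points
yaw=s['tool_rot'][2]+math.pi; c,sn=math.cos(yaw),math.sin(yaw)
o=s['tool_pos']+[-.01*c,-.01*sn,.0321]
F=np.array([[x,y,z] for y in(-.024,.024) for x,z in((.138,.038),(.11,.024),(.088,.034))])
W=np.c_[o[0]+c*F[:,0]-sn*F[:,1],o[1]+sn*F[:,0]+c*F[:,1],o[2]+F[:,2]]
print(W.round(3).tolist()); print(pix('top',W).round(0).tolist(),pix('scene',W).round(0).tolist())
for n,D in(('top',d),('scene',d2)):
    P=cloud(n,D); q=P[(P[...,0]>.43)&(P[...,0]<.535)&(abs(P[...,1]+.145)<.05)&(P[...,2]>.15)&(P[...,2]<.24)]
    print(n,len(q))
    for x in np.arange(.44,.53,.01):
        r=q[abs(q[:,0]-x)<.005]
        a=r[r[:,1]>-.145]; b=r[r[:,1]<=-.145]
        print(x.round(3),*[(len(k),k.mean(0).round(4).tolist(),k[:,2].max().round(3)) for k in(a,b) if len(k)])
E
```

```text
t 10.0 pos [ 0.3844 -0.1505  0.1377] rot [-3.1415e+00 -1.0000e-04 -3.1038e+00] F [-0.1  0.4 -2. ] open 0.0195 grip 55.0 q [-0.56  0.2   1.89 -0.    1.05 -2.17]
[[0.513, -0.17, 0.208], [0.485, -0.171, 0.194], [0.463, -0.172, 0.204], [0.511, -0.122, 0.208], [0.483, -0.123, 0.194], [0.461, -0.124, 0.204]]
[[352.0, 198.0], [351.0, 208.0], [352.0, 216.0], [334.0, 198.0], [334.0, 209.0], [334.0, 216.0]] [[341.0, 177.0], [346.0, 185.0], [350.0, 186.0], [327.0, 181.0], [332.0, 190.0], [336.0, 191.0]]
top 139
0.44 (14, [0.4397, -0.1275, 0.1956], np.float64(0.198))
0.45 (12, [0.4505, -0.1258, 0.2004], np.float64(0.206))
0.46 (9, [0.4597, -0.1252, 0.2041], np.float64(0.208))
0.47 (12, [0.4695, -0.1243, 0.2001], np.float64(0.204)) (1, [0.4748, -0.1695, 0.199], np.float64(0.199))
0.48 (10, [0.4799, -0.1232, 0.1964], np.float64(0.202)) (8, [0.4809, -0.1721, 0.1973], np.float64(0.199))
0.49 (11, [0.4894, -0.1236, 0.1963], np.float64(0.203)) (12, [0.4901, -0.1725, 0.1971], np.float64(0.203))
0.5 (12, [0.4992, -0.1223, 0.2024], np.float64(0.206)) (12, [0.5006, -0.1717, 0.2011], np.float64(0.205))
0.51 (11, [0.5093, -0.1227, 0.206], np.float64(0.21)) (11, [0.5104, -0.1707, 0.2068], np.float64(0.211))
0.52 (1, [0.515, -0.168, 0.2054], np.float64(0.205))
0.53
scene 11
0.44
0.45
0.46
0.47
0.48
0.49
0.5 (1, [0.5038, -0.1641, 0.2111], np.float64(0.211))
0.51 (7, [0.5114, -0.1693, 0.2055], np.float64(0.208))
0.52
0.53
```

The fork sits as predicted: saddle at x≈0.484, prong centre y≈−0.147 and tips at z≈0.208, below the bail. Now I insert it under the bail.

Request:
{"name": "send_rows", "arguments": {"targets": [{"translation": [-1, 0.1, 0], "spin": -0.2, "jaw": 0}, {"translation": [-2.5, 0.2, 0], "spin": -0.4, "jaw": 0}, {"translation": [-4, 0.2, 0], "spin": -0.4, "jaw": 0}, {"translation": [-5.5, 0.2, 0], "spin": -0.4, "jaw": 0}, {"translation": [-6.5, 0.2, 0], "spin": -0.4, "jaw": 0}]}}

```text
time: 10.6
tool_pos: [0.4507, -0.1453, 0.1377]
tool_rot: [-3.141, 0.001, -3.095]
contact_force: [-0.7, 0.6, -1.4]
opening: 0.0198
grip_force: 55.0
```

Request:
{"name": "send_rows", "arguments": {"targets": [{"translation": [-0.8, 0, 0], "spin": 0, "jaw": 0}, {"translation": [-1.6, 0, 0], "spin": 0, "jaw": 0}, {"translation": [-2.2, 0, 0], "spin": 0, "jaw": 0}, {"translation": [-2.3, 0, 0], "spin": 0, "jaw": 0}, {"translation": [-2.3, 0, 0], "spin": 0, "jaw": 0}]}}

```text
time: 11.1
tool_pos: [0.472, -0.1443, 0.1377]
tool_rot: [-3.142, -0.0, -3.096]
contact_force: [0.2, -0.2, -1.9]
opening: 0.02
grip_force: 55.0
```

```bash
python3 - <<'E'
from h import *
stat()
i,d=save('top','p2'); P=cloud('top',d)
cv2.imwrite('pics/p2c.png',cv2.resize(i[140:240,300:400,::-1],None,fx=6,fy=6,interpolation=cv2.INTER_CUBIC))
q=P[(P[...,0]>.5)&(P[...,0]<.62)&(abs(P[...,1]+.145)<.055)&(P[...,2]>.17)&(P[...,2]<.25)]
for x in np.arange(.51,.62,.01):
    r=q[abs(q[:,0]-x)<.005]; o=np.argsort(r[:,1]); print(x.round(2),[(int(a*1000),int(b*1000)) for a,b in r[o][:,1:]])
E
```

```text
t 11.1 pos [ 0.472  -0.1443  0.1377] rot [-3.1416e+00 -3.0000e-04 -3.0955e+00] F [ 0.2 -0.2 -1.9] open 0.02 grip 55.0 q [-0.45  0.34  1.69 -0.    1.11 -2.07]
0.51 []
0.52 []
0.53 []
0.54 [(-119, 202), (-116, 200), (-116, 202), (-116, 204)]
0.55 [(-121, 202), (-119, 201), (-119, 202), (-119, 203), (-116, 199), (-116, 203), (-115, 207)]
0.56 [(-120, 195), (-119, 197), (-119, 202), (-119, 202), (-116, 200), (-116, 201), (-116, 202), (-116, 202), (-114, 194), (-114, 195), (-114, 196), (-113, 200)]
0.57 [(-132, 221), (-131, 226), (-130, 214), (-129, 219), (-128, 226), (-127, 220), (-126, 225), (-124, 222), (-123, 223), (-121, 221), (-120, 225), (-120, 194), (-119, 195), (-119, 196), (-118, 222), (-118, 223), (-116, 197), (-116, 197), (-116, 198), (-116, 220), (-115, 223), (-114, 193), (-114, 194), (-114, 196), (-113, 220), (-113, 222), (-110, 222), (-110, 222), (-107, 224), (-107, 227), (-105, 222), (-105, 223), (-102, 220), (-102, 221), (-100, 219), (-99, 223), (-98, 193), (-97, 217), (-97, 223), (-96, 183), (-96, 210), (-95, 215), (-95, 217), (-95, 173), (-95, 196), (-94, 180), (-93, 20
[... 689 characters left out ...]
 (-115, 204), (-115, 206), (-113, 199), (-113, 200), (-113, 201), (-113, 202)]
0.6 [(-164, 208), (-162, 205), (-161, 208), (-150, 223), (-150, 226), (-150, 226), (-147, 224), (-147, 225), (-147, 227), (-147, 228), (-145, 222), (-145, 224), (-145, 224), (-144, 226), (-134, 223), (-134, 224), (-131, 222), (-131, 224), (-131, 224), (-131, 226), (-129, 223), (-129, 224), (-128, 225), (-128, 226), (-118, 206), (-117, 208), (-115, 205), (-115, 207), (-115, 208), (-112, 204), (-112, 205), (-112, 205)]
0.61 [(-148, 221), (-147, 223), (-146, 229), (-145, 223), (-145, 224), (-145, 224), (-144, 225), (-131, 225), (-130, 228), (-130, 229), (-130, 229), (-128, 223), (-128, 224), (-128, 224), (-128, 225)]
```

View pics/p2c.png

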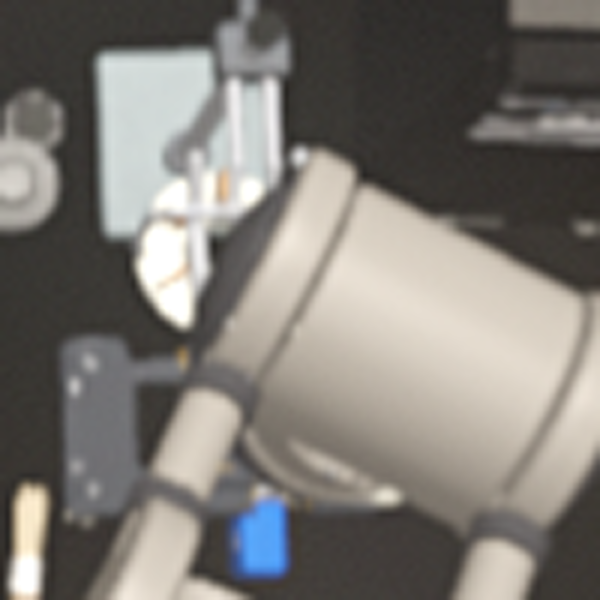

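The prongs straddle the hook under the bar: the +y prong is at y≈−0.116 (crop (200,210)) and the hook wires are centred at −0.140. I lift gently by 5 cm.

Request:
{"name": "send_rows", "arguments": {"targets": [{"translation": [0, 0, -0.5], "spin": 0, "jaw": 0}, {"translation": [0, 0, -1], "spin": 0, "jaw": 0}, {"translation": [0, 0, -1.5], "spin": 0, "jaw": 0}, {"translation": [0, 0, -1.9], "spin": 0, "jaw": 0}, {"translation": [0, 0, -2.1], "spin": 0, "jaw": 0}]}}

```text
time: 11.65
tool_pos: [0.4723, -0.1444, 0.1595]
tool_rot: [-3.141, 0.001, -3.096]
contact_force: [0.8, -0.1, -2.1]
opening: 0.0196
grip_force: 55.0
```

Request:
{"name": "send_rows", "arguments": {"targets": [{"translation": [0, 0, -0.3], "spin": 0, "jaw": 0}, {"translation": [0, 0, -0.6], "spin": 0, "jaw": 0}, {"translation": [0, 0, -0.9], "spin": 0, "jaw": 0}, {"translation": [0, 0, -1.2], "spin": 0, "jaw": 0}, {"translation": [0, 0, -1.5], "spin": 0, "jaw": 0}]}}

```text
time: 12.15
tool_pos: [0.4721, -0.1443, 0.174]
tool_rot: [3.142, -0.0, -3.096]
contact_force: [-0.7, 0.4, -3.1]
opening: 0.0194
grip_force: 55.0
```

Request:
{"name": "send_rows", "arguments": {"targets": [{"translation": [0, 0, -0.3], "spin": 0, "jaw": 0}, {"translation": [0, 0, -0.7], "spin": 0, "jaw": 0}, {"translation": [0, 0, -1.1], "spin": 0, "jaw": 0}, {"translation": [0, 0, -1.4], "spin": 0, "jaw": 0}, {"translation": [0, 0, -1.5], "spin": 0, "jaw": 0}]}}

```text
time: 12.65
tool_pos: [0.4724, -0.1444, 0.1893]
tool_rot: [-3.141, 0.001, -3.096]
contact_force: [-0.2, 0.1, -3.2]
opening: 0.0198
grip_force: 55.0
```

```bash
cat >> h.py <<'E'
def bail(f,bx,by,bz):
    i,d=save('top',f); P=cloud('top',d)
    q=P[(abs(P[...,0]-bx)<.03)&(abs(P[...,1]-by)<.07)&(abs(P[...,2]-bz)<.025)]
    for y in np.arange(by-.056,by+.06,.008):
        r=q[abs(q[:,1]-y)<.004]; print(round(y,3),[(int(round(a*1000)),int(round(b*1000))) for a,_,b in r])
    return i,d,P
E
python3 - <<'E'
from h import *
stat(); i,d,P=bail('l1',.572,-.14,.250)
i,d=save('scene','l1s'); P=cloud('scene',d)
q=P[(P[...,0]>.5)&(P[...,0]<.63)&(abs(P[...,1]+.14)<.06)&(P[...,2]>.11)&(P[...,2]<.3)]
print(len(q)); h,e=np.histogram(q[:,2],np.arange(.11,.3,.01)); print(h)
E
```

```text
t 12.65 pos [ 0.4724 -0.1444  0.1893] rot [-3.1411e+00  7.0000e-04 -3.0956e+00] F [-0.2  0.1 -3.2] open 0.0198 grip 55.0 q [-0.45  0.29  1.61 -0.    1.24 -2.07]
-0.196 []
-0.188 []
-0.18 []
-0.172 []
-0.164 [(602, 260), (599, 259), (600, 255), (597, 256)]
-0.156 []
-0.148 [(601, 226), (598, 227), (598, 227), (595, 226), (595, 226), (593, 227), (590, 226)]
-0.14 []
-0.132 [(600, 228), (598, 225), (597, 228), (595, 227), (594, 230), (595, 226), (592, 227), (592, 226), (590, 226), (576, 252), (575, 254), (576, 253), (573, 254), (573, 253), (573, 254)]
-0.124 [(584, 248), (576, 252), (576, 252), (575, 255), (572, 258), (573, 252), (573, 255), (568, 249), (563, 248), (552, 254), (549, 253), (546, 254), (545, 249)]
-0.116 [(600, 259), (598, 259), (597, 261), (598, 258), (594, 263), (596, 256), (595, 259), (593, 256), (593, 259), (593, 258), (590, 257), (590, 259), (590, 257), (587, 258), (588, 257), (588, 257), (586, 250), (586, 254), (585, 256), (583, 252), (583, 253), (582, 248), (581, 250), (581, 253), (579, 247), (579, 249), (579, 249), (575, 252), (575, 253), (575, 253), (573, 253), (573, 254), (572, 255), (571, 249), (570, 254), (571, 251), (568, 251), (568, 251), (566, 248), (565, 251), (565, 251), (562, 252), (560, 251), (559, 255), (559, 255), (557, 252), (557, 250), (557, 253), (554, 252), (554, 253), (553, 258), (551, 255), (551, 255), (551, 257), (549, 252), (549, 254), (548, 257), (546, 253), (547, 252), (546, 254), (544, 250), (545, 248)]
-0.108 [(575, 251), (575, 254), (575, 253), (572, 255), (572, 253), (573, 253), (570, 251), (570, 251), (570, 252)]
-0.1 [(576, 250), (575, 252), (573, 247), (573, 247), (572, 253), (572, 255), (571, 247), (570, 250), (570, 249), (570, 253)]
-0.092 [(574, 246), (573, 236), (570, 248), (571, 234), (570, 239)]
-0.084 []
100
[ 0  0 15 39 23 18  0  0  0  0  0  0  0  5  0  0  0  0]
```

The carrier is raised 30 mm, with the bar top at 0.2535 and the bar resting in the saddles at x≈0.573. I draw it off the hook slowly.

Request:
{"name": "send_rows", "arguments": {"targets": [{"translation": [0.2, 0, 0], "spin": 0, "jaw": 0}, {"translation": [0.6, 0, 0], "spin": 0, "jaw": 0}, {"translation": [1.2, 0, 0], "spin": 0, "jaw": 0}, {"translation": [2, 0, 0], "spin": 0, "jaw": 0}, {"translation": [2.9, 0, 0], "spin": 0, "jaw": 0}]}}

```text
time: 13.25
tool_pos: [0.4423, -0.1456, 0.1887]
tool_rot: [3.142, -0.0, -3.096]
contact_force: [0.1, 0.4, -3.1]
opening: 0.0198
grip_force: 55.0
```

Request:
{"name": "send_rows", "arguments": {"targets": [{"translation": [0.9, 0, 0], "spin": 0, "jaw": 0}, {"translation": [1.8, 0, 0], "spin": 0, "jaw": 0}, {"translation": [2.7, 0, 0], "spin": 0, "jaw": 0}, {"translation": [3.6, 0, 0], "spin": 0, "jaw": 0}, {"translation": [4.4, 0, 0], "spin": 0, "jaw": 0}]}}

```text
time: 13.75
tool_pos: [0.3984, -0.1477, 0.1889]
tool_rot: [-3.141, 0.0, -3.096]
contact_force: [0.1, -0.3, -3.1]
opening: 0.0194
grip_force: 55.0
```

Request:
{"name": "send_rows", "arguments": {"targets": [{"translation": [0.6, 0, 0], "spin": 0, "jaw": 0}, {"translation": [0.9, 0, 0], "spin": 0, "jaw": 0}, {"translation": [1.1, 0, 0], "spin": 0, "jaw": 0}, {"translation": [1.2, 0, 0], "spin": 0, "jaw": 0}, {"translation": [1.2, 0, 0], "spin": 0, "jaw": 0}]}}

```text
time: 14.25
tool_pos: [0.3873, -0.1482, 0.1888]
tool_rot: [-3.141, 0.0, -3.096]
contact_force: [0.0, 0.5, -3.7]
opening: 0.0199
grip_force: 55.0
```

```bash
python3 - <<'E'
from h import *
import math
s=monitor.observe(); b=s['tool_pos']+[.1,.0045,.06]
i,d,P=bail('l2',*b)
i2,d2=save('scene','l2s')
plan(.621-.1*math.cos(.0461)-.13,.2015-.1*math.sin(.0461),.1893,s['tool_rot'][2])
plan(.621-.1*math.cos(.0461),.2015-.1*math.sin(.0461),.1893,s['tool_rot'][2])
E
```

```text
-0.2 []
-0.192 [(494, 247)]
-0.184 [(493, 251), (493, 253), (493, 252), (491, 252)]
-0.176 [(511, 254), (508, 254), (506, 252), (504, 250), (493, 254), (493, 251), (493, 254), (490, 253), (491, 252), (491, 253), (490, 255), (488, 251)]
-0.168 [(515, 260), (515, 262), (516, 256), (513, 258), (512, 262), (513, 256), (510, 258), (510, 258), (509, 249), (508, 255), (508, 255), (506, 250), (506, 252), (506, 256), (503, 252), (503, 255), (504, 249), (501, 252), (500, 254), (501, 254), (499, 246), (498, 252), (498, 255), (496, 248), (496, 247), (496, 250), (493, 253), (493, 253), (493, 254), (490, 254), (490, 254), (490, 252), (487, 254), (488, 253), (488, 250), (486, 245), (486, 245), (486, 248), (483, 246), (483, 249), (483, 249), (481, 245), (480, 249)]
-0.16 [(493, 253), (493, 251), (493, 251), (490, 255), (490, 255), (490, 253), (488, 250), (487, 253), (488, 250)]
-0.152 [(492, 252), (493, 249), (492, 254), (490, 255), (490, 250), (490, 253), (487, 250), (487, 251), (488, 250)]
-0.144 [(493, 249), (492, 252), (489, 254), (489, 254), (489, 256), (487, 251), (487, 253), (488, 249)]
-0.13
[... 1008 characters left out ...]
254), (458, 255), (458, 251)]
-0.112 [(489, 251), (489, 251), (489, 254), (486, 251), (486, 253), (486, 253)]
-0.104 [(489, 247), (489, 250), (489, 253), (489, 252), (487, 245), (486, 249), (486, 251), (486, 252), (484, 244)]
-0.096 [(489, 245), (488, 237), (486, 248), (486, 228), (484, 243)]
-0.088 []
shift [-1.96 34.46 -0.06] spin 0.01
t 14.35 pos [ 0.3874 -0.1482  0.1888] rot [-3.1415e+00  1.0000e-04 -3.0955e+00] F [ 0.2  0.2 -2.8] open 0.0196 grip 55.0 q [-0.55  0.14  1.8  -0.    1.2  -2.17]
shift [-14.94  33.86  -0.05] spin 0.01
t 14.35 pos [ 0.3874 -0.1482  0.1888] rot [-3.1415e+00  1.0000e-04 -3.0955e+00] F [ 0.2  0.2 -2.8] open 0.0196 grip 55.0 q [-0.55  0.14  1.8  -0.    1.2  -2.17]
```

The carrier is off the hook and sits in the saddles. I carry it sideways toward the spindle, smoothly.

Request:
{"name": "send_rows", "arguments": {"targets": [{"translation": [0, 0.5, 0], "spin": 0, "jaw": 0}, {"translation": [0, 1.5, 0], "spin": 0, "jaw": 0}, {"translation": [0, 3, 0], "spin": 0, "jaw": 0}, {"translation": [0, 5, 0], "spin": 0, "jaw": 0}, {"translation": [0, 7, 0], "spin": 0, "jaw": 0}]}}

```text
time: 14.85
tool_pos: [0.3838, -0.0769, 0.1888]
tool_rot: [3.141, -0.0, -3.096]
contact_force: [0.8, -0.3, -2.7]
opening: 0.0195
grip_force: 55.0
```

Request:
{"name": "send_rows", "arguments": {"targets": [{"translation": [0, 2, 0], "spin": 0, "jaw": 0}, {"translation": [0, 4, 0], "spin": 0, "jaw": 0}, {"translation": [0, 6, 0], "spin": 0, "jaw": 0}, {"translation": [0, 8, 0], "spin": 0, "jaw": 0}, {"translation": [0, 10, 0], "spin": 0, "jaw": 0}]}}

```text
time: 15.35
tool_pos: [0.379, 0.0232, 0.1888]
tool_rot: [3.141, 0.0, -3.095]
contact_force: [0.3, 0.4, -2.2]
opening: 0.0196
grip_force: 55.0
```

Request:
{"name": "send_rows", "arguments": {"targets": [{"translation": [0, 2, 0], "spin": 0, "jaw": 0}, {"translation": [0, 4, 0], "spin": 0, "jaw": 0}, {"translation": [0, 6, 0], "spin": 0, "jaw": 0}, {"translation": [0, 8, 0], "spin": 0, "jaw": 0}, {"translation": [0, 10, 0], "spin": 0, "jaw": 0}]}}

```text
time: 15.85
tool_pos: [0.3741, 0.123, 0.1888]
tool_rot: [3.141, -0.0, -3.095]
contact_force: [0.3, 0.5, -2.6]
opening: 0.0199
grip_force: 55.0
```

Request:
{"name": "send_rows", "arguments": {"targets": [{"translation": [0, 2, 0], "spin": 0, "jaw": 0}, {"translation": [0, 4, 0], "spin": 0, "jaw": 0}, {"translation": [0, 5.7, 0], "spin": 0, "jaw": 0}, {"translation": [0, 6.7, 0], "spin": 0, "jaw": 0}, {"translation": [0, 7, 0], "spin": 0, "jaw": 0}]}}

```text
time: 16.35
tool_pos: [0.3711, 0.1925, 0.1887]
tool_rot: [3.141, -0.0, -3.094]
contact_force: [0.8, -0.4, -1.8]
opening: 0.0196
grip_force: 55.0
```

Request:
{"name": "send_rows", "arguments": {"targets": [{"translation": [-0.3, 0, 0], "spin": 0, "jaw": 0}, {"translation": [-0.9, 0, 0], "spin": 0, "jaw": 0}, {"translation": [-1.8, 0, 0], "spin": 0, "jaw": 0}, {"translation": [-2.9, 0, 0], "spin": 0, "jaw": 0}, {"translation": [-4.1, 0, 0], "spin": 0, "jaw": 0}]}}

```text
time: 16.85
tool_pos: [0.4139, 0.193, 0.1888]
tool_rot: [-3.142, 0.0, -3.096]
contact_force: [0.1, 0.1, -3.7]
opening: 0.0194
grip_force: 55.0
```

Request:
{"name": "send_rows", "arguments": {"targets": [{"translation": [-1.2, 0, 0], "spin": 0, "jaw": 0}, {"translation": [-2.4, 0, 0], "spin": 0, "jaw": 0}, {"translation": [-3.6, 0, 0], "spin": 0, "jaw": 0}, {"translation": [-4.8, 0, 0], "spin": 0, "jaw": 0}, {"translation": [-6, 0, 0], "spin": 0, "jaw": 0}]}}

```text
time: 17.35
tool_pos: [0.4735, 0.1961, 0.1887]
tool_rot: [-3.141, -0.0, -3.096]
contact_force: [-0.8, 0.1, -3.3]
opening: 0.0196
grip_force: 55.0
```

Request:
{"name": "send_rows", "arguments": {"targets": [{"translation": [-1.2, 0, 0], "spin": 0, "jaw": 0}, {"translation": [-2.2, 0, 0], "spin": 0, "jaw": 0}, {"translation": [-3, 0, 0], "spin": 0, "jaw": 0}, {"translation": [-3.6, 0, 0], "spin": 0, "jaw": 0}, {"translation": [-3.9, 0, 0], "spin": 0, "jaw": 0}]}}

```text
time: 17.85
tool_pos: [0.5119, 0.1979, 0.1887]
tool_rot: [-3.141, -0.0, -3.096]
contact_force: [-0.1, 0.8, -2.8]
opening: 0.0198
grip_force: 55.0
```

Request:
{"name": "send_rows", "arguments": {"targets": [{"translation": [0, 0, 0], "spin": 0, "jaw": 0}, {"translation": [0, 0, 0], "spin": 0, "jaw": 0}, {"translation": [0, 0, 0], "spin": 0, "jaw": 0}, {"translation": [0, 0, 0], "spin": 0, "jaw": 0}, {"translation": [0, 0, 0], "spin": 0, "jaw": 0}]}}

```text
time: 18.35
tool_pos: [0.5113, 0.1979, 0.1889]
tool_rot: [-3.142, 0.0, -3.096]
contact_force: [-0.6, 0.2, -3.6]
opening: 0.0199
grip_force: 55.0
```

```bash
python3 - <<'E'
from h import *
import math
s=monitor.observe(); stat(s); b=s['tool_pos']+[.1,.0046,.06]
print('saddle est',b)
i,d=save('top','s1'); P=cloud('top',d); i2,d2=save('scene','s1s'); P2=cloud('scene',d2)
for n,C in(('top',P),('scene',P2)):
    q=C[(abs(C[...,0]-b[0])<.06)&(abs(C[...,1]-b[1])<.06)]
    r=q[(q[:,2]>.1)&(q[:,2]<.19)]; print(n,'carrier',len(r),r.min(0).round(4),r.max(0).round(4))
    if n=='top':
        k=(C[...,2]>.12)&(C[...,2]<.18)&(abs(C[...,0]-b[0])<.07)&(abs(C[...,1]-b[1])<.07)
        r=C[k]; print(r.mean(0)); c,rr=cv2.minEnclosingCircle((r[(r[:,2]<.15)][:,:2]*1000).astype(np.float32)); print('circle',c,rr)
    r=q[(q[:,2]>.238)&(q[:,2]<.258)&(abs(q[:,0]-b[0])<.006)]; print('bar',len(r),r.mean(0).round(4) if len(r) else '',r.min(0).round(4),r.max(0).round(4))
cv2.imwrite('pics/s1c.png',np.hstack([cv2.resize(i[110:260,160:310,::-1],(400,400)),cv2.resize(i2[140:290,150:300,::-1],(400,400))]))
E
```

```text
t 18.35 pos [0.5113 0.1979 0.1889] rot [-3.1415e+00  1.0000e-04 -3.0955e+00] F [-0.6  0.2 -3.6] open 0.0199 grip 55.0 q [ 0.23  0.39  1.46 -0.    1.29 -1.39]
saddle est [0.61133956 0.20250651 0.24889708]
top carrier 110 [0.5818 0.1542 0.1352] [0.6445 0.1866 0.1865]
[0.60966465 0.17336722 0.14460538]
circle (613.1381225585938, 179.4752197265625) 31.66828727722168
bar 19 [0.6113 0.1641 0.2497] [0.6084 0.1551 0.2448] [0.6171 0.1739 0.2558]
scene carrier 368 [0.5657 0.1734 0.1312] [0.6473 0.2509 0.1891]Traceback (most recent call last):
  File "<stdin>", line 12, in <module>
    return umr_minimum(a, axis, None, out, keepdims, initial, where)
ValueError: zero-size array to reduction operation minimum which has no identity
```

```bash
python3 - <<'E'
from h import *
from scipy.optimize import least_squares
def fit(q,R):  # disc of radius R whose rim holds the hull points
    h=cv2.convexHull((q[:,:2]*1000).astype(np.float32))[:,0]/1000
    f=least_squares(lambda p:np.hypot(*(h-p).T)-R,h.mean(0),loss='soft_l1',f_scale=.002); return f.x.round(4),np.sqrt(np.mean(f.fun**2)).round(4)
for n,f0,f1 in(('top','topa0','s1'),('scene','scene0','s1s')):
    C=cloud(n,np.load(f'pics/{f0}.npy')); q=C[(abs(C[...,0]-.62)<.06)&(abs(C[...,1]-.2)<.055)]
    r=q[(q[:,2]>.013)&(q[:,2]<.023)]; print(n,'foot',fit(r,.047)); t=q[(q[:,2]>.035)&(q[:,2]<.07)]; print('shaft',t.mean(0).round(4),((t.max(0)+t.min(0))/2).round(4))
    C=cloud(n,np.load(f'pics/{f1}.npy')); q=C[(abs(C[...,0]-.61)<.06)&(abs(C[...,1]-.2)<.06)&(C[...,2]>.115)&(C[...,2]<.18)]
    print('carrier zhist',np.histogram(q[:,2],np.arange(.115,.185,.005))[0])
    r=q[(q[:,2]<.15)]; print('ring',len(r),fit(r,.04),r.min(0),r.max(0))
i=cv2.imread('pics/s1.png');i2=cv2.imread('pics/s1s.png')
cv2.imwrite('pics/s1c.png',np.hstack([cv2.resize(i[110:260,160:310],(400,400)),cv2.resize(i2[140:290,150:300],(400,400))]))
E
```

```text
top foot (array([0.6225, 0.2015]), np.float64(0.0025))
shaft [0.6188 0.2007 0.0543] [0.6209 0.2012 0.0507]
carrier zhist [ 0  0  0  0 38 36 14  3  7  3  5  0  1]
ring 88 (array([0.6088, 0.204 ]), np.float64(0.0039)) [0.58178328 0.16109827 0.13518999] [0.64449296 0.18658415 0.14983108]
scene foot (array([0.6196, 0.2051]), np.float64(0.0018))
shaft [0.6189 0.2047 0.0504] [0.619  0.2039 0.0523]
carrier zhist [ 0  0  0  6 63 77 58 36 42 51 24  2  3]
ring 204 (array([0.6063, 0.2034]), np.float64(0.0067)) [0.56571142 0.17340293 0.13123833] [0.629116   0.24250201 0.14999693]
```

View pics/s1c.png

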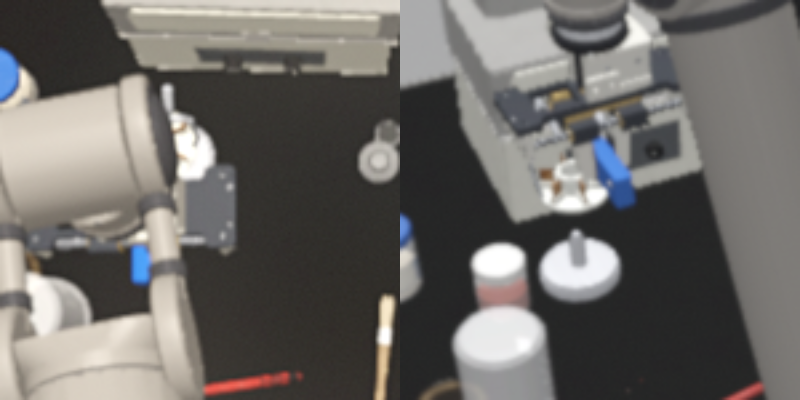

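In the left crop the carrier hangs over the spindle with the arm clear. In the right crop the spindle shaft is at (577,250) with the carrier at (570,190), and the bystanders are untouched. I correct by +10.5 mm in x and −1 mm in y, then lower to just above the tip.

Request:
{"name": "send_rows", "arguments": {"targets": [{"translation": [-0.2, 0, 0], "spin": 0, "jaw": 0}, {"translation": [-0.5, -0.1, 0.3], "spin": 0, "jaw": 0}, {"translation": [-0.8, -0.15, 1], "spin": 0, "jaw": 0}, {"translation": [-1, -0.15, 1.9], "spin": 0, "jaw": 0}, {"translation": [-1.05, -0.15, 2.9], "spin": 0, "jaw": 0}]}}

```text
time: 18.95
tool_pos: [0.5222, 0.1968, 0.1586]
tool_rot: [-3.141, -0.0, -3.096]
contact_force: [1.0, -0.6, -3.1]
opening: 0.0197
grip_force: 55.0
```

Request:
{"name": "send_rows", "arguments": {"targets": [{"translation": [0, 0, 1], "spin": 0, "jaw": 0}, {"translation": [0, 0, 1.9], "spin": 0, "jaw": 0}, {"translation": [0, 0, 2.6], "spin": 0, "jaw": 0}, {"translation": [0, 0, 3.1], "spin": 0, "jaw": 0}, {"translation": [0, 0, 3.3], "spin": 0, "jaw": 0}]}}

```text
time: 19.45
tool_pos: [0.5218, 0.1968, 0.1262]
tool_rot: [-3.141, -0.001, -3.096]
contact_force: [0.3, 0.2, -2.5]
opening: 0.0199
grip_force: 55.0
```

Request:
{"name": "send_rows", "arguments": {"targets": [{"translation": [0, 0, 0], "spin": 0, "jaw": 0}, {"translation": [0, 0, 0], "spin": 0, "jaw": 0}, {"translation": [0, 0, 0], "spin": 0, "jaw": 0}, {"translation": [0, 0, 0], "spin": 0, "jaw": 0}, {"translation": [0, 0, 0], "spin": 0, "jaw": 0}]}}

```text
time: 19.95
tool_pos: [0.5221, 0.1969, 0.127]
tool_rot: [3.142, 0.0, -3.096]
contact_force: [-0.2, -0.9, -3.5]
opening: 0.0198
grip_force: 55.0
```

```bash
python3 - <<'E'
from h import *
from scipy.optimize import least_squares
s=monitor.observe(); stat(s); print('saddle',s['tool_pos']+[.0999,.0046,.06])
# image-space comparison in scene camera: white ring outline pixels vs. predicted
i,d=save('scene','s2s'); C=cloud('scene',d)
zb=s['tool_pos'][2]+.06-.115
m=(abs(C[...,0]-.62)<.06)&(abs(C[...,1]-.2)<.06)&(C[...,2]>zb-.006)&(C[...,2]<zb+.045)
v,u=np.where(m); print('carrier px u',u.min(),u.max(),'v',v.min(),v.max())
row=[(vv,u[v==vv].min(),u[v==vv].max()) for vv in sorted(set(v))]; print(row)
t=np.linspace(0,2*np.pi,72)
for z in(zb,zb+.006):
    p=pix('scene',np.c_[.6215+.04*np.cos(t),.2015+.04*np.sin(t),0*t+z]); print('pred',p.min(0).round(1),p.max(0).round(1))
C=cloud('scene',np.load('pics/scene0.npy')); m=(abs(C[...,0]-.62)<.06)&(abs(C[...,1]-.2)<.06)&(C[...,2]>.008); v,u=np.where(m)
print('foot px',u.min(),u.max(),v.min(),v.max())
for z in(0,.018):
    p=pix('scene',np.c_[.6215+.047*np.cos(t),.2015+.047*np.sin(t),0*t+z]); print('predfoot',p.min(0).round(1),p.max(0).round(1))
cv2.imwrite('pics/s2c.png',cv2.resize(i[180:270,170:270,::-1],None,fx=6,fy=6,interpolation=cv2.INTER_CUBIC))
E
```

```text
t 19.95 pos [0.5221 0.1969 0.127 ] rot [ 3.1416e+00  4.0000e-04 -3.0957e+00] F [-0.2 -0.9 -3.5] open 0.0198 grip 55.0 q [ 0.22  0.46  1.53 -0.    1.15 -1.39]
saddle [0.62202167 0.20148555 0.18699493]
carrier px u 200 227 v 211 233
[(np.int64(211), np.int64(211), np.int64(211)), (np.int64(212), np.int64(211), np.int64(211)), (np.int64(213), np.int64(211), np.int64(212)), (np.int64(214), np.int64(211), np.int64(215)), (np.int64(215), np.int64(211), np.int64(215)), (np.int64(216), np.int64(210), np.int64(215)), (np.int64(217), np.int64(204), np.int64(216)), (np.int64(218), np.int64(201), np.int64(216)), (np.int64(219), np.int64(200), np.int64(217)), (np.int64(220), np.int64(200), np.int64(218)), (np.int64(221), np.int64(201), np.int64(218)), (np.int64(222), np.int64(201), np.int64(220)), (np.int64(223), np.int64(202), np.int64(224)), (np.int64(224), np.int64(202), np.int64(225)), (np.int64(225), np.int64(203), np.int64(226)), (np.int64(226), np.int64(203), np.int64(226)), (np.int64(227), np.int64(204), np.int64(227)), (np.int64(228), np.int64(204), np.int64(227)), (np.int64(229), np.int64(204), np.int64(226)), (np.int64(230), np.int64(205), np.int64(225)), (np.int64(231), np.int64(207), np.int64(223)), (np.int64(232), np.int64(208), np.int64(221)), (np.int64(233), np.int64(213), np.int64(216))]
pred [203.  217.3] [229.1 233.7]
pred [202.8 215.8] [228.9 232.2]
foot px 203 232 227 251
predfoot [203.1 233.4] [232.9 253. ]
predfoot [202.5 229.1] [232.5 248.7]
```

View pics/s2c.png

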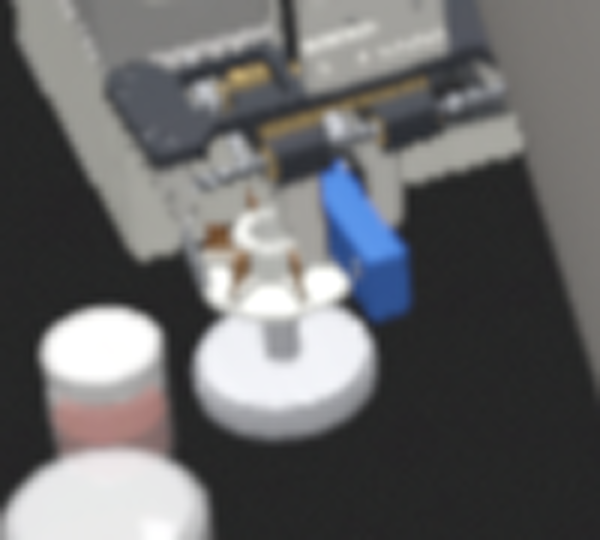

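The carrier is level and directly over the shaft: ring centre at crop (281,285), shaft at (283,340). I lower slowly and watch the force.

Request:
{"name": "send_rows", "arguments": {"targets": [{"translation": [0, 0.1, 0.2], "spin": 0, "jaw": 0}, {"translation": [0, 0.1, 0.5], "spin": 0, "jaw": 0}, {"translation": [0, 0.1, 0.8], "spin": 0, "jaw": 0}, {"translation": [0, 0.1, 1.1], "spin": 0, "jaw": 0}, {"translation": [0, 0.1, 1.4], "spin": 0, "jaw": 0}]}}

```text
time: 20.5
tool_pos: [0.5219, 0.1978, 0.1124]
tool_rot: [-3.141, -0.0, -3.096]
contact_force: [0.3, -0.4, -3.3]
opening: 0.0197
grip_force: 55.0
```

Request:
{"name": "send_rows", "arguments": {"targets": [{"translation": [0, 0, 0.3], "spin": 0, "jaw": 0}, {"translation": [0, 0, 0.6], "spin": 0, "jaw": 0}, {"translation": [0, 0, 0.9], "spin": 0, "jaw": 0}, {"translation": [0, 0, 1.2], "spin": 0, "jaw": 0}, {"translation": [0, 0, 1.5], "spin": 0, "jaw": 0}]}}

```text
time: 21.0
tool_pos: [0.522, 0.1979, 0.0975]
tool_rot: [-3.141, 0.0, -3.096]
contact_force: [0.4, -0.2, -2.8]
opening: 0.0194
grip_force: 55.0
```

```bash
python3 - <<'E'
from h import *
s=monitor.observe(); stat(s)
i,d=save('scene','s3s'); C=cloud('scene',d); zb=s['tool_pos'][2]+.06-.115; print('zb',zb)
q=C[(abs(C[...,0]-.615)<.06)&(abs(C[...,1]-.2)<.06)&(C[...,2]>.03)&(C[...,2]<.11)]
print(np.histogram(q[:,2],np.arange(.03,.11,.005))[0])
i,d=save('top','s3'); C=cloud('top',d)
q=C[(abs(C[...,0]-.615)<.06)&(abs(C[...,1]-.2)<.06)&(C[...,2]>.03)&(C[...,2]<.11)]
print(np.histogram(q[:,2],np.arange(.03,.11,.005))[0])
E
```

```text
t 21.0 pos [0.522  0.1979 0.0975] rot [-3.1415  0.     -3.0956] F [ 0.4 -0.2 -2.8] open 0.0194 grip 55.0 q [ 0.23  0.49  1.57 -0.    1.08 -1.39]
zb 0.042532711298413475
[ 0  0 11 69 63 44 36 40 36  8  3  2  1  0  0]
[ 0  0  5 29 14  6  2  2  2  1  1  0  1  0  1]
```

Request:
{"name": "send_rows", "arguments": {"targets": [{"translation": [0, 0, 0.3], "spin": 0, "jaw": 0}, {"translation": [0, 0, 0.6], "spin": 0, "jaw": 0}, {"translation": [0, 0, 0.9], "spin": 0, "jaw": 0}, {"translation": [0, 0, 1.2], "spin": 0, "jaw": 0}, {"translation": [0, 0, 1.5], "spin": 0, "jaw": 0}]}}

```text
time: 21.6
tool_pos: [0.522, 0.1979, 0.0825]
tool_rot: [-3.142, -0.0, -3.096]
contact_force: [0.1, 0.5, -3.1]
opening: 0.0201
grip_force: 55.0
```

Request:
{"name": "send_rows", "arguments": {"targets": [{"translation": [0, 0, 0.2], "spin": 0, "jaw": 0}, {"translation": [0, 0, 0.4], "spin": 0, "jaw": 0}, {"translation": [0, 0, 0.6], "spin": 0, "jaw": 0}, {"translation": [0, 0, 0.8], "spin": 0, "jaw": 0}, {"translation": [0, 0, 1], "spin": 0, "jaw": 0}]}}

```text
time: 22.1
tool_pos: [0.5221, 0.1979, 0.0727]
tool_rot: [-3.142, 0.0, -3.096]
contact_force: [0.3, 0.5, -1.1]
opening: 0.0196
grip_force: 55.0
```

Request:
{"name": "send_rows", "arguments": {"targets": [{"translation": [0, 0, 0.2], "spin": 0, "jaw": 0}, {"translation": [0, 0, 0.4], "spin": 0, "jaw": 0}, {"translation": [0, 0, 0.6], "spin": 0, "jaw": 0}, {"translation": [0, 0, 0.8], "spin": 0, "jaw": 0}, {"translation": [0, 0, 1], "spin": 0, "jaw": 0}]}}

```text
time: 22.6
tool_pos: [0.5221, 0.1979, 0.0627]
tool_rot: [-3.142, 0.0, -3.096]
contact_force: [0.1, 0.6, -1.1]
opening: 0.0198
grip_force: 55.0
```

```bash
python3 - <<'E'
from h import *
s=monitor.observe(); stat(s)
for n in('scene','top'):
    i,d=save(n,'s4'+n); C=cloud(n,d)
    q=C[(abs(C[...,0]-.615)<.06)&(abs(C[...,1]-.2)<.06)&(C[...,2]>.01)&(C[...,2]<.15)]
    print(n,np.histogram(q[:,2],np.arange(.01,.15,.005))[0])
    b=q[(q[:,2]>.12)&(abs(q[:,0]-.622)<.015)]; print('bar',len(b),b.mean(0).round(4) if len(b) else '', b.min(0).round(3) if len(b) else'',b.max(0).round(3) if len(b) else '')
E
```

```text
t 22.6 pos [0.5221 0.1979 0.0627] rot [-3.1416e+00  2.0000e-04 -3.0956e+00] F [ 0.1  0.6 -1.1] open 0.0198 grip 55.0 q [ 0.23  0.53  1.6  -0.    1.   -1.39]
scene [50 59 55 64 38 30 25 35 13 10  1  1  0  0  0  1  0  0  0  0  1  6 12  2
  7  1  0]
bar 8 [0.623  0.2297 0.1263] [0.609 0.226 0.121] [0.631 0.237 0.135]
top [18 21 20 16  5  3  3  2  1  0  1  1  0  1  1  0  1  0  1  0  2  1  4 14
 19  5  0]
bar 17 [0.6238 0.1648 0.1302] [0.618 0.155 0.121] [0.635 0.179 0.139]
```

The wrist load fell by the carrier's weight right at seat height, so it's seated. I drop the fork clear of the bar and draw it straight out.

Request:
{"name": "send_rows", "arguments": {"targets": [{"translation": [0, 0, 0.3], "spin": 0, "jaw": 0}, {"translation": [0, 0, 0.6], "spin": 0, "jaw": 0}, {"translation": [0, 0, 0.9], "spin": 0, "jaw": 0}, {"translation": [0, 0, 1], "spin": 0, "jaw": 0}, {"translation": [0, 0, 1], "spin": 0, "jaw": 0}]}}

```text
time: 23.2
tool_pos: [0.5218, 0.1978, 0.0525]
tool_rot: [-3.141, -0.001, -3.096]
contact_force: [0.8, -0.0, -2.2]
opening: 0.0194
grip_force: 55.0
```

Request:
{"name": "send_rows", "arguments": {"targets": [{"translation": [0.4, 0, 0], "spin": 0, "jaw": 0}, {"translation": [1, 0, 0], "spin": 0, "jaw": 0}, {"translation": [1.8, 0, 0], "spin": 0, "jaw": 0}, {"translation": [2.6, 0, 0], "spin": 0, "jaw": 0}, {"translation": [3.4, 0, 0], "spin": 0, "jaw": 0}]}}

```text
time: 23.7
tool_pos: [0.4871, 0.1963, 0.0529]
tool_rot: [-3.141, -0.0, -3.096]
contact_force: [0.1, -0.8, -1.4]
opening: 0.0195
grip_force: 55.0
```

Request:
{"name": "send_rows", "arguments": {"targets": [{"translation": [1, 0, 0], "spin": 0, "jaw": 0}, {"translation": [2.5, 0, 0], "spin": 0, "jaw": 0}, {"translation": [4.5, 0, 0], "spin": 0, "jaw": 0}, {"translation": [6.5, 0, 0], "spin": 0, "jaw": 0}, {"translation": [8, 0, 0], "spin": 0, "jaw": 0}]}}

```text
time: 24.2
tool_pos: [0.4062, 0.1925, 0.0528]
tool_rot: [-3.141, -0.001, -3.095]
contact_force: [0.3, 0.6, -1.7]
opening: 0.0196
grip_force: 55.0
```

```bash
python3 - <<'E'
from h import *
s=monitor.observe()
for n in('scene','top'):
    i,d=save(n,'s5'+n); C=cloud(n,d)
    q=C[(abs(C[...,0]-.62)<.06)&(abs(C[...,1]-.2)<.06)&(C[...,2]>.01)&(C[...,2]<.15)]
    print(n,np.histogram(q[:,2],np.arange(.01,.15,.005))[0])
    b=q[(q[:,2]>.12)]; print('bar',len(b),b.mean(0).round(4),b.min(0).round(3),b.max(0).round(3))
plan(.475,.065,-.0315,s['tool_rot'][2])
E
```

```text
scene [13 11 11  9 10 19 31 57 17 16 11  5  3  2  1  5  1  4  3  2  1  4  3  4
 18 33  1]
bar 59 [0.6208 0.2119 0.1344] [0.614 0.169 0.121] [0.628 0.251 0.14 ]
top [ 49  75 144 122  31  25  20  55  25  12  14   2   1   1   2   1   1   0
   4   1   1   3   2   5  20  40   1]
bar 68 [0.6189 0.2004 0.1346] [0.615 0.155 0.121] [0.624 0.248 0.142]
shift [ -6.35 -13.05   8.42] spin 0.03
t 24.3 pos [0.4057 0.1924 0.0528] rot [-3.1412e+00 -1.8000e-03 -3.0948e+00] F [ 0.3 -0.1 -2. ] open 0.0197 grip 55.0 q [ 0.27  0.38  1.91 -0.    0.85 -1.35]
```

The bar top is at about 0.136, so the carrier is fully seated and undisturbed. I move to clear bench and lay the fork down.

Request:
{"name": "send_rows", "arguments": {"targets": [{"translation": [0, -1.5, 0], "spin": 0, "jaw": 0}, {"translation": [0, -4.5, 0], "spin": 0, "jaw": 0}, {"translation": [0, -8, 0], "spin": 0, "jaw": 0}, {"translation": [0, -11.5, 0], "spin": 0, "jaw": 0}, {"translation": [0, -13, 0], "spin": 0, "jaw": 0}]}}

```text
time: 24.8
tool_pos: [0.4151, 0.0604, 0.0531]
tool_rot: [-3.141, 0.001, -3.097]
contact_force: [-0.4, 0.3, -2.6]
opening: 0.0201
grip_force: 55.0
```

Request:
{"name": "send_rows", "arguments": {"targets": [{"translation": [-1.5, 0, 0], "spin": 0, "jaw": 0}, {"translation": [-3.5, 0, 1], "spin": 0, "jaw": 0}, {"translation": [-5.5, 0, 2.5], "spin": 0, "jaw": 0}, {"translation": [-6.3, 0, 4.5], "spin": 0, "jaw": 0}, {"translation": [-6.3, 0, 6], "spin": 0, "jaw": 0}]}}

```text
time: 25.3
tool_pos: [0.4792, 0.0654, -0.008]
tool_rot: [-3.141, 0.002, -3.096]
contact_force: [-0.4, -1.0, -1.5]
opening: 0.02
grip_force: 55.0
```

Request:
{"name": "send_rows", "arguments": {"targets": [{"translation": [0, 0, 0.7], "spin": 0, "jaw": 0}, {"translation": [0, 0, 1.3], "spin": 0, "jaw": 0}, {"translation": [0, 0, 1.8], "spin": 0, "jaw": 0}, {"translation": [0, 0, 2.1], "spin": 0, "jaw": 0}, {"translation": [0, 0, 2.2], "spin": 0, "jaw": 0}]}}

```text
time: 25.8
tool_pos: [0.4772, 0.0656, -0.0291]
tool_rot: [-3.141, 0.0, -3.096]
contact_force: [0.2, 0.8, -0.3]
opening: 0.0193
grip_force: 55.0
```

Request:
{"name": "send_rows", "arguments": {"targets": [{"translation": [0, 0, 0.05], "spin": 0, "jaw": 0}, {"translation": [0, 0, 0.1], "spin": 0, "jaw": 0}, {"translation": [0, 0, 0.15], "spin": 0, "jaw": 0}, {"translation": [0, 0, 0.2], "spin": 0, "jaw": 0}, {"translation": [0, 0, 0.2], "spin": 0, "jaw": 0}]}}

```text
time: 26.3
tool_pos: [0.477, 0.0657, -0.0312]
tool_rot: [-3.141, 0.0, -3.096]
contact_force: [-0.3, 0.2, -0.6]
opening: 0.0192
grip_force: 55.0
```

```bash
python3 -c "
from h import *
plan(.475,.065,-.0321,monitor.observe()['tool_rot'][2])"
```

```text
shift [ 0.21 -0.06  0.09] spin 0.0
t 26.3 pos [ 0.477   0.0657 -0.0312] rot [-3.1415e+00  1.0000e-04 -3.0956e+00] F [-0.3  0.2 -0.6] open 0.0192 grip 55.0 q [-0.02  0.57  1.89 -0.    0.67 -1.64]
```

Next: 1 mm lower, then release and retreat straight up.

Request:
{"name": "send_rows", "arguments": {"targets": [{"translation": [0, 0, 0.05], "spin": 0, "jaw": 0}, {"translation": [0, 0, 0.1], "spin": 0, "jaw": 0}, {"translation": [0, 0, 0.1], "spin": 0, "jaw": 0}, {"translation": [0, 0, 0.1], "spin": 0, "jaw": 0.4}, {"translation": [0, 0, 0.1], "spin": 0, "jaw": 0.7}]}}

```text
time: 26.8
tool_pos: [0.4772, 0.0657, -0.0321]
tool_rot: [-3.141, 0.0, -3.096]
contact_force: [0.3, 0.6, 0.7]
opening: 0.0314
grip_force: 0.0
```

Request:
{"name": "send_rows", "arguments": {"targets": [{"translation": [0, 0, 0], "spin": 0, "jaw": 0.7}, {"translation": [0, 0, 0], "spin": 0, "jaw": 0.7}, {"translation": [0, 0, 0], "spin": 0, "jaw": 0.7}, {"translation": [0, 0, 0], "spin": 0, "jaw": 0.7}, {"translation": [0, 0, 0], "spin": 0, "jaw": 0.7}]}}

```text
time: 27.3
tool_pos: [0.477, 0.0656, -0.0322]
tool_rot: [-3.142, 0.0, -3.096]
contact_force: [0.0, 0.2, 0.3]
opening: 0.0638
grip_force: 0.0
```

Request:
{"name": "send_rows", "arguments": {"targets": [{"translation": [0, 0, -0.5], "spin": 0, "jaw": 0.7}, {"translation": [0, 0, -2], "spin": 0, "jaw": 0.7}, {"translation": [0, 0, -4], "spin": 0, "jaw": 0.7}, {"translation": [0, 0, -7], "spin": 0, "jaw": 0.7}, {"translation": [0, 0, -10], "spin": 0, "jaw": 0.7}]}}

```text
time: 27.8
tool_pos: [0.4766, 0.0657, 0.0689]
tool_rot: [-3.142, -0.001, -3.096]
contact_force: [-0.1, 0.6, -0.1]
opening: 0.064
grip_force: 0.0
```

Request:
{"name": "send_rows", "arguments": {"targets": [{"translation": [2, -4, -3], "spin": 0, "jaw": 0.7}, {"translation": [4, -8, -6], "spin": 0, "jaw": 0.7}, {"translation": [6, -12, -8], "spin": 0, "jaw": 0.7}, {"translation": [7, -16, -8], "spin": 0, "jaw": 0.7}, {"translation": [7, -18, -8], "spin": 0, "jaw": 0.7}]}}

```text
time: 28.3
tool_pos: [0.4146, -0.1204, 0.1494]
tool_rot: [-3.139, 0.002, -3.098]
contact_force: [-0.2, 0.4, -0.4]
opening: 0.0641
grip_force: 0.0
```

```bash
python3 - <<'E'
from h import *
stat()
i,d=save('top','f'); i2,_=save('scene','fs'); C=cloud('top',d)
def md(n,b,z):
    q=C[(C[...,0]>b[0])&(C[...,0]<b[1])&(C[...,1]>b[2])&(C[...,1]<b[3])&(C[...,2]>z[0])&(C[...,2]<z[1])]
    print(n,len(q),(q.mean(0).round(4),q.min(0).round(3),q.max(0).round(3)) if len(q) else '')
md('bar',(.59,.65,.14,.26),(.12,.15)); md('cyl',(.58,.67,-.08,-.01),(.135,.17)); md('jar',(.55,.65,.25,.35),(.06,.085)); md('beaker',(.35,.5,.28,.42),(.12,.15)); md('fork',(.4,.64,.02,.11),(.01,.06))
cv2.imwrite('pics/fc.png',np.hstack([cv2.resize(i[100:270,140:350,::-1],(400,324)),cv2.resize(i2[150:320,150:360,::-1],(400,324))]))
E
```

```text
t 28.3 pos [ 0.4146 -0.1204  0.1494] rot [-3.1393e+00  2.2000e-03 -3.0980e+00] F [-0.2  0.4 -0.4] open 0.0641 grip 0.0 q [-0.46  0.21  1.83 -0.    1.09 -2.07]
bar 68 (array([0.6189, 0.2004, 0.1346]), array([0.615, 0.155, 0.122]), array([0.624, 0.248, 0.14 ]))
cyl 46 (array([ 0.6289, -0.0454,  0.1492]), array([ 0.614, -0.057,  0.135]), array([ 0.641, -0.033,  0.158]))
jar 269 (array([0.6042, 0.2975, 0.0707]), array([0.577, 0.271, 0.062]), array([0.633, 0.324, 0.077]))
beaker 794 (array([0.4251, 0.3432, 0.134 ]), array([0.382, 0.301, 0.12 ]), array([0.469, 0.391, 0.142]))
fork 340 (array([0.5055, 0.0654, 0.0339]), array([0.419, 0.039, 0.017]), array([0.609, 0.098, 0.044]))
```

View pics/fc.png

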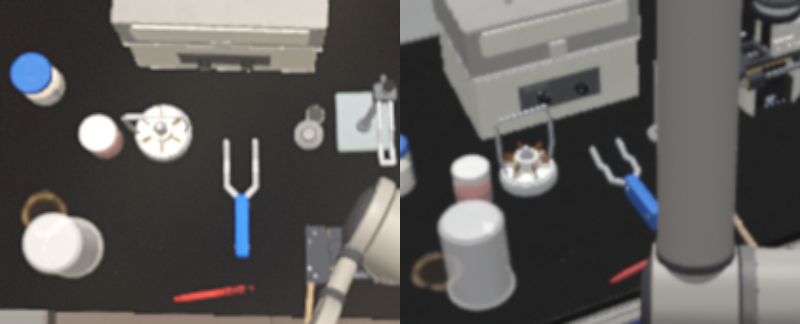

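The carrier sits on the spindle (left crop (163,130)), the fork lies flat (240,200), and the cylinder, jar and beaker haven't moved.

```bash
python3 -c "
from h import *
print(job.hand_in())"
```

```text
the job is handed in; nothing more can be done
None
```

The job is handed in: the carrier sits fully down on the spindle, the fork lies flat on the bench and released, and the measuring cylinder, jar and beaker have not moved (about 28 s of robot time; no verdict was returned).

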